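# Pass the bark samples through the airlock into the dry cabinet

### The job

Bring every piece of bark in the basket into the dry cabinet through its airlock, without the lid (outer door) and the red-edged inner gate ever being open together. The gate may be a little ajar, so first push its black knob firmly down until you feel it seated; only then swing the clear lid right up, lay all the bark pieces in the airlock's tray and close the lid again. Then pull the gate fully up, slide the tray by its outside post all the way into the cabinet to the stop, and push the gate fully down behind it, leaving the jar, brush and brass weight alone.

Things in the scene. Friction and masses are not known exactly. Their poses are not given: they have to be found in the camera images.
- airlock: Fixed: open-topped steel airlock chamber joined to a low clear cabinet. Origin on the table under the chamber's middle; x away from the robot, y the transfer line (-y: to gate and cabinet), z up; yaw varies. In mm: chamber inside x -76 to 76, y -146 to 115, floor 22 high, wall tops 90, outside x +-84, y to 123. Gate plane y -156. Cabinet x -88 to 200, y -170 to -500, 170 high, clear closed top.
- gate (a joint): Inner door: upright plate with a red top edge, sliding straight up between two columns (150 mm high, 160 mm apart). Metres up: 0 shut on its seat (hard stop), 0.075 fully up (hard stop); starts 0 to 0.03 up. Friction holds it at any height: 2 to 3 N pushes it down, 8 to 9 N raises it. A firm push, to feel that it is seated, is 6 N or more.
- gate_knob (a point): Centre of the flat top of the gate's black round knob: 30 mm across, 26 mm high, on a 12 mm stem with 28 mm free below the knob. 178 mm above the table when the gate is shut; above the chamber's middle line (airlock x = 0, y = -156 mm). Rises with the gate.
- lid (a joint): Outer door: clear lid, aluminium frame, 172 x 262 mm, on the chamber. Radians: 0 shut, 1.70 fully open (hard stop, leaning a little past upright, away from the robot). Hinge along airlock y at the far (+x) side: the near edge swings up and away. A stiff hinge holds it at any angle; at the handle 4 to 5 N lifts it, 2 to 3 N swings it back. It starts shut.
- lid_handle (a point): Middle of the lid's black bar handle: 12 mm thick, 112 mm long, parallel to the hinge, on two posts 100 mm apart, 34 mm free under the bar, 19 mm from the lid edge. Lid shut: 140 mm above the table, 155 mm nearer the robot than the hinge line and 50 mm above it. It swings with the lid; lid open: it is on the lid's far side, about 245 mm above the table.
- lid_hinge (a point): Middle of the lid's hinge line, 90 mm above the table, airlock x = 88, y = -12 mm; does not move.
- carriage (a joint): How far the tray and its outside post have slid towards the cabinet, m: 0 loading position (hard stop), 0.285 fully in the cabinet (hard stop); starts 0 to 0.012. Moves along airlock -y; about 3 N moves it, it stays where it is left. The tray passes the gateway only with the gate fully up.
- post (a point): Centre of the flat top of the upright post outside the chamber, on the robot's side: black grip 22 mm across, 34 mm high, on an 18 mm steel stem; top 205 mm above the table, at airlock x -105, y 90 mm minus the carriage's travel. It runs on a rail and is coupled by magnets to the tray: both move as one.
- tray (a point): Centre of the blue tray's inner floor, 30 mm above the table; axes as the airlock's. Inside 122 mm along x, 212 mm along y, rim 14 mm above the floor. At airlock x = 0, y = 0 minus the carriage's travel.
- basket: Shallow round fixed basket, 292 mm across at the rim, 28 mm high, flat floor 6 mm above the table and about 210 mm across, sloping rim. Origin under its middle, on the table.
- bark0: Rigid brown half-quill of bark, 85 mm long (its x axis), 22 mm wide (y), 24 mm high, about 40 g; origin at the middle of its underside. Lies in the basket at the start, or is absent; two to four pieces are present.
- bark1: Rigid brown half-quill of bark, 85 mm long (its x axis), 22 mm wide (y), 24 mm high, about 40 g; origin at the middle of its underside. Lies in the basket at the start, or is absent; two to four pieces are present.
- bark2: Rigid brown half-quill of bark, 85 mm long (its x axis), 22 mm wide (y), 24 mm high, about 40 g; origin at the middle of its underside. Lies in the basket at the start, or is absent; two to four pieces are present.
- bark3: Rigid brown half-quill of bark, 85 mm long (its x axis), 22 mm wide (y), 24 mm high, about 40 g; origin at the middle of its underside. Lies in the basket at the start, or is absent; two to four pieces are present.
- jar: Bystander: amber jar, 68 mm across, 100 mm high, origin under its middle.
- brush: Bystander: hand brush lying on the table, about 200 mm long, origin under it.
- weight: Bystander: brass weight with a knob, 38 mm across, 50 mm high, origin under its middle.

How it is judged (in metres and radians):
On the way, in this order (a step that is already met when the one before it is completed fails the run):
1. the inner gate has been pushed by the fingers and felt to be seated: at least 4 N on it while it is within 3 mm of shut (contact force between the fingers and gate above 4 N and value of joint gate below 0.003 m and value of joint lid below 0.05 rad), for 0.05 s.
2. the lid is swung up, past 1.3 rad (value of joint lid above 1.3 rad), for 0.2 s.
3. every piece of bark present lies still in the tray (x of bark0 in the frame of tray between -0.062 and 0.062 m and y of bark0 in the frame of tray between -0.108 and 0.108 m and z of bark0 in the frame of tray between -0.01 and 0.05 m and linear speed of each of bark0, bark1, bark2, bark3 below 0.03 m/s and x of bark1 in the frame of tray between -0.062 and 0.062 m and y of bark1 in the frame of tray between -0.108 and 0.108 m and z of bark1 in the frame of tray between -0.01 and 0.05 m and x of bark2 in the frame of tray between -0.062 and 0.062 m and y of bark2 in the frame of tray between -0.108 and 0.108 m and z of bark2 in the frame of tray between -0.01 and 0.05 m and x of bark3 in the frame of tray between -0.062 and 0.062 m and y of bark3 in the frame of tray between -0.108 and 0.108 m and z of bark3 in the frame of tray between -0.01 and 0.05 m), for 0.3 s.
4. the lid is shut again (value of joint lid below 0.03 rad), for 0.2 s.
5. the gate is pulled up, at least 65 mm (value of joint gate above 0.065 m), for 0.2 s.
6. the tray is in the cabinet, within 8 mm of its stop (value of joint carriage above 0.277 m), for 0.2 s.
At the end, for the whole second after the job is handed in: The gate is down within 3 mm of shut, the lid within 0.03 rad of shut, the tray within 8 mm of its stop in the cabinet, and every piece of bark present lies still inside the tray (all of step 3 and value of joint gate below 0.003 m and value of joint lid below 0.03 rad and value of joint carriage above 0.277 m); the robot touches nothing.
It fails at once if lid and gate open together (lid over 0.06 rad while the gate is over 4 mm up) (value of joint lid above 0.06 rad and value of joint gate above 0.004 m).
It fails at once if the tray is driven into the gateway (travel between 30 and 265 mm) with the gate less than 60 mm up (value of joint carriage between 0.03 and 0.265 m and value of joint gate below 0.06 m).
It fails at once if the jar is moved more than 30 mm (distance of jar from where it was at the start of the episode above 0.03 m).
It fails at once if the brush is moved more than 30 mm (distance of brush from where it was at the start of the episode above 0.03 m).
It fails at once if the weight is moved more than 30 mm (distance of weight from where it was at the start of the episode above 0.03 m).
Of bark0, bark1, bark2, bark3 only 2 to 4 are there at a start; the rules pass over those that are not, and their reading is None.
At some moment in a run one of bark0, bark1, bark2, bark3 may be knocked a few centimetres aside while the robot is not near it.
Once in a run the grip may slacken for a moment while it holds something.
It also fails if it takes over 210 s, if anything falls off the work surface, if the arm or the gripper's body presses on something with over 40 N, if the wrist force passes 120 N, or if a joint passes its speed limit or range.

### The arm

A 6-joint arm with a two-finger parallel gripper is mounted at the origin on the work surface. World frame = base frame: x ahead of the robot, y to its left, z up, the work surface at z = 0. Lengths are in mm, angles in rad, forces in N, time in s.
With the tool pointing down it reaches from about 350 to 775 mm from the base axis. Payload 7.3 kg.
Tool frame: the origin (TCP) lies between the finger pads; the fingertips stand 22 mm ahead of it and the grasp point (between the pads) lies 3 mm ahead of it (nose_length is the distance from the TCP to the fingertips, in mm); z points along the fingers, y is the direction in which the jaws open and shut (so a half turn about z gives the same grasp; the last joint's range is limited). The gripper opens to 92 mm and grips with 3 to 60 N. Pads are 19 mm wide; open, the fingers measure 130 mm over their backs; the gripper's body (75 mm by 190 mm) begins 47 mm behind the grasp point.
Start: joints at [1.091, 0.342, 1.524, -0, 1.275, -0.146], TCP at [171.994, 496.045, 248.741] pointing down, gripper open.
Joint ranges: [-2.53, 2.53], [-0.77, 2.02], [0.04, 2.7], [-1, 4.14], [0.28, 2.66], [-3.11, 3.11]. Speed limits (rad/s): [2.57, 2.57, 3.14, 3.14, 3.14, 3.14].

### API

Orientations are given as [roll, pitch, yaw] about the fixed x, y, z axes, in that order (R = Rz(yaw) Ry(pitch) Rx(roll)).
In Python, from plant import get_obs, capture, close_job, nose_length gives the robot as it stands.
- The arm moves only by the tool step_arm, never from a script. Its argument "increments" is text: rows parted by semicolons, each of 7 numbers parted by spaces: the turn, a rotation vector about the tool's x, y, z in rad, then the shift along the tool's x, y, z in mm, then the opening, from -1 (shut) to 1 (fully open). A call has 1 to 20 rows; each row is the pose to reach, as a shift and turn from the pose commanded when the call began, along the tool's axes at that moment; what a row does not reach only later rows make up. A row lasts 1/8 s, in which the tool goes at most 62.5 mm and 10.7 degrees, less where a joint would pass 70% of its speed; a pose out of reach is approached as far as the arm can. A call with a gripper value outside its range is refused whole. The fingers move at their own pace and stop on an object; the grip force is fixed at half the most. Time passes only in rows, so rows that repeat a pose let the fingers close. It gives the time, the measured TCP pose, the force and the opening at its end, in the units of the state.
- get_obs(): the state, without advancing time (a new reading comes with each control period).
- capture(name): name is "scene" or "top"; returns a dict with "frame" (400x640x3 uint8, red, green, blue), "K" (3x3 intrinsics, pixels), "extrinsics" (4x4, takes a point from world to camera coordinates). Camera axes: x right, y down, z forward; pixel columns grow to the right and rows downward; lengths in mm; the calibration is good to about 2 mm. A picture is of the moment at which its call begins. There is no depth.
- close_job(): hands the job in, once; it reports no verdict.
The state is a dict: "time": time; "joint_positions": joint angles; "dq": joint speeds; "tau": joint torques, N m; "tool_pos": TCP position; "tcp_rot": TCP orientation; "contact_force": force on the tool from outside, world axes, zero at the start; "moment": the same for the moment, N m; "grip_width": finger opening in mm.
Only numpy, scipy, OpenCV 4.12 (cv2) and the standard library are available. Lean on these libraries where they do the work, as an engineer would, in place of code of your own. Each camera call takes 0.05 s, during which the arm holds its last target.

## Working session

There is one attempt and no reset: what is moved stays moved. The work goes in short steps, Python scripts to look and compute and a tool call to move; the robot and the scene stay as the last step left them, time stands still between calls to the robot, and variables do not carry over. Pictures are saved under pics/ and viewed, and the job is handed in when it is done.

Besides the shell and the picture viewer there is one more tool, called by a JSON object that holds its "api" and its "payload", one argument or row to a line. step_arm: Moves the arm, as the interface text tells. Its arguments: {"type":"object","properties":{"increments":{"type":"string"}},"required":["increments"]}

```bash
ls; mkdir -p pics; python3 - <<'E'
from plant import *
import cv2
print(get_obs(), nose_length)
for n in("scene","top"):
    c=capture(n); cv2.imwrite(f"pics/{n}0.png",c["frame"][:,:,::-1]); print(n,c["K"],c["extrinsics"])
E
```

```text
pics
{'time': 0.0, 'joint_positions': array([ 1.09100136e+00,  3.42741520e-01,  1.52500694e+00, -2.06118486e-05,
        1.27538575e+00, -1.46011796e-01]), 'dq': array([-0.00092642,  0.00066598,  0.00215727, -0.00029829, -0.00108046,
        0.00094798]), 'tau': array([ 1.58747025e-03, -4.31255114e+01, -2.44218117e+01,  7.18911644e-02,
        5.61749493e-02, -1.27872236e-04]), 'tool_pos': array([171.81999042, 495.70022075, 248.03869456]), 'tcp_rot': array([-3.14006464e+00, -2.04785177e-04,  2.80781534e+00]), 'contact_force': array([-1.10280614,  0.53844448, -0.43358817]), 'moment': array([-0.09948448, -0.03062112, -0.0319148 ]), 'grip_width': 91.66902208389399} 22.0
scene [[496.03734755   0.         320.3161195 ]
 [  0.         496.03734755 200.94425254]
 [  0.           0.           1.        ]] [[-5.54440997e-01  8.32216537e-01 -3.28887201e-03  2.14272446e+02]
 [ 7.21650619e-01  4.78803704e-01 -4.99967397e-01 -3.81946274e+02]
 [-4.14506411e-01 -2.79575839e-01 -8.66037982e-01  1.51526203e+03]
 [ 0.00000000e+00  0.00000000e+00  0.00000000e+00  1.00000000e+00]]
top [[401.36596081   0.         325.51317951]
 [  0.         401.36596081 186.56591677]
 [  0.           0.           1.        ]] [[ 1.97584765e-02 -9.99117474e-01  3.70658165e-02  6.66319345e+01]
 [-9.82654542e-01 -2.62434313e-02 -1.83579231e-01  5.85405871e+02]
 [ 1.84389952e-01 -3.27956470e-02 -9.82305854e-01  1.10353093e+03]
 [ 0.00000000e+00  0.00000000e+00  0.00000000e+00  1.00000000e+00]]
```

View pics/scene0.png

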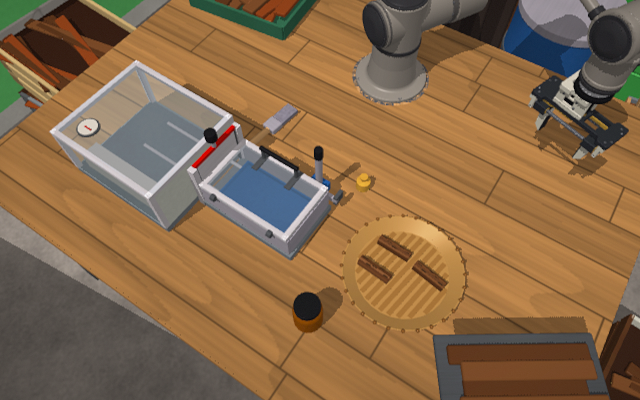

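View pics/top0.png

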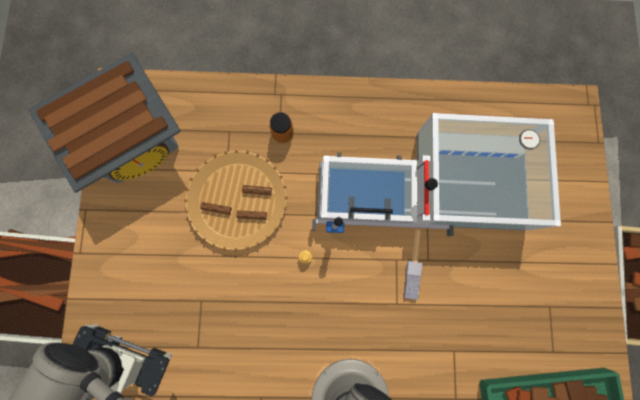

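The scene view shows the knob near (210,135), the post at (318,153), the handle around (280,158) and three bark pieces in the basket near (394,247), (375,268) and (430,275). The top view shows the knob near (431,184), the post at (338,222), the handle at (370,210) and the bark at (256,190), (215,208) and (251,215). Next I'll zoom in.

```bash
cat > h.py <<'E'
import numpy as np, cv2
from plant import *
def proj(c,p):
    p=np.atleast_2d(p); E=c["extrinsics"]; q=p@E[:3,:3].T+E[:3,3]; q=q@c["K"].T; return q[:,:2]/q[:,2:]
def ray(c,uv):
    E=c["extrinsics"]; R=E[:3,:3]; d=R.T@np.linalg.solve(c["K"],[uv[0],uv[1],1]); return -R.T@E[:3,3], d/np.linalg.norm(d)
def onz(c,uv,z):
    o,d=ray(c,uv); return o+d*(z-o[2])/d[2]
def tri(c1,u1,c2,u2):
    A=[];b=[]
    for c,u in((c1,u1),(c2,u2)):
        o,d=ray(c,u); P=np.eye(3)-np.outer(d,d); A.append(P); b.append(P@o)
    A=np.vstack(A);b=np.hstack(b); x,r,_,_=np.linalg.lstsq(A,b,rcond=None); return x,float(np.sqrt(r[0]))
def crop(c,x0,y0,x1,y1,s,name):
    f=c["frame"][y0:y1,x0:x1,::-1]; f=cv2.resize(f,None,fx=s,fy=s,interpolation=cv2.INTER_CUBIC)
    for x in range((x0+9)//10*10,x1,10): cv2.line(f,((x-x0)*s,0),((x-x0)*s,8 if x%50 else 20),(0,255,255),1)
    for y in range((y0+9)//10*10,y1,10): cv2.line(f,(0,(y-y0)*s),(8 if y%50 else 20,(y-y0)*s),(0,255,255),1)
    cv2.imwrite("pics/"+name,f)
E
python3 - <<'E'
from h import *
t=capture("top"); s=capture("scene")
crop(t,300,90,460,210+30,5,"t1.png"); crop(s,180,100,350,220,4,"s1.png"); crop(t,180,145,300,255,5,"t2.png")
E
```

```text
(no output)
```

View pics/t1.png

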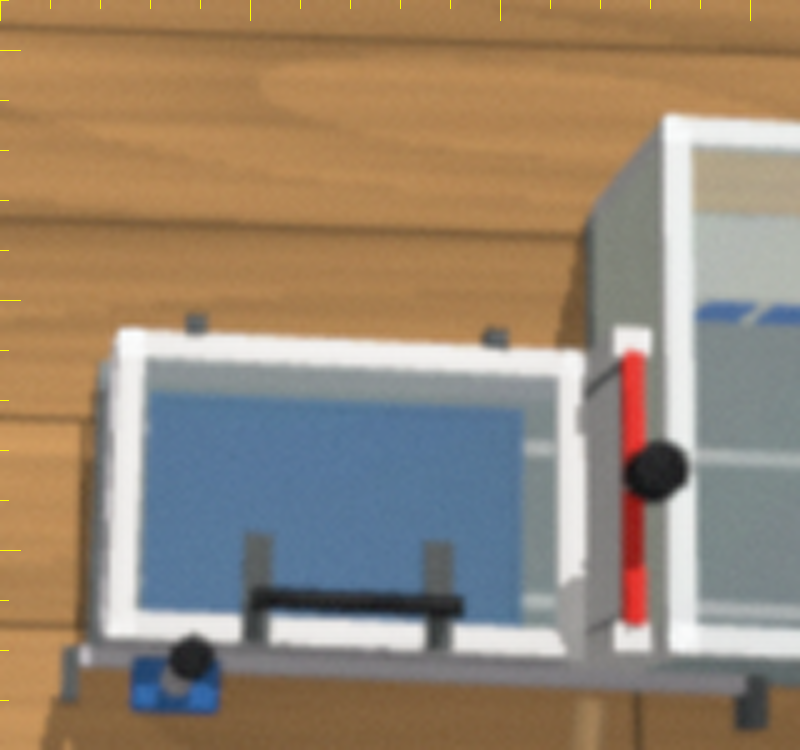

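View pics/s1.png

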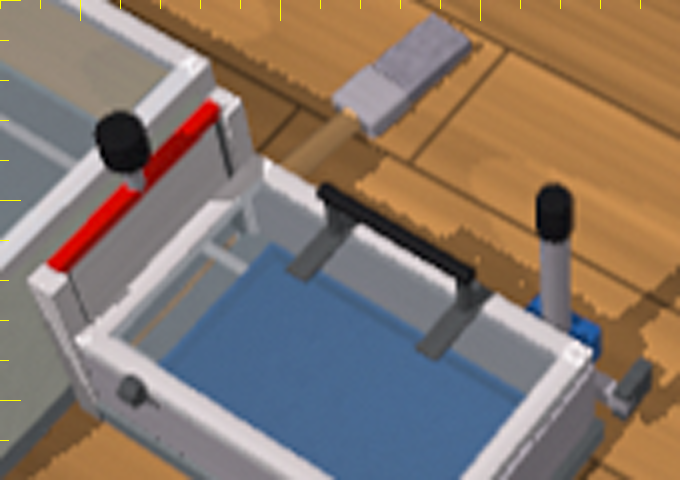

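View pics/t2.png

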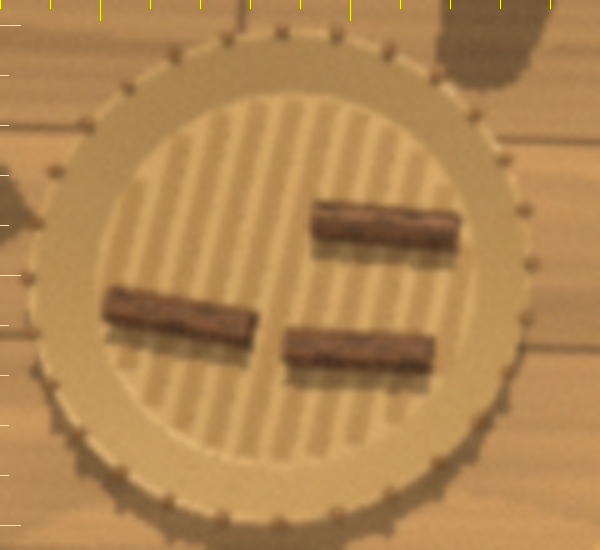

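```bash
python3 - <<'E'
from h import *
t=capture("top"); s=capture("scene")
P={}
for n,a,b in(("post",(338,221),(318.7,148)),("knob",(431.6,184),(211.3,131.7)),("h1",(350,209.4),(261.2+36.3,168)),("h2",(392.4,211.2),(261.2,148))):
    x,r=tri(t,a,s,b); print(n,x.round(1),round(r,1)); P[n]=x
print("post z205",onz(t,(338,221),205),onz(s,(318.7,148),205))
print("h z146",onz(t,(371.2,210.3),146),onz(s,(279.3,158),146))
for n,a in(("h1",(350,209.4)),("h2",(392.4,211.2))): print(onz(t,a,146))
# far lid/wall corners top, dark-side outer corner of frame (z~98)
for a in((324,156),(321,217),(416.5,160.5),(418,220.5)): print("frame",onz(t,a,98).round(1))
# bark mask
for c,n in((t,"top"),(s,"scene")):
    f=c["frame"].astype(int); m=((f[:,:,0]<125)&(f[:,:,0]-f[:,:,2]>20)&(f[:,:,0]>40)).astype(np.uint8)
    roi=np.zeros_like(m)
    if n=="top": roi[160:245,190:285]=1
    else: roi[225:315,350:460]=1
    m=m*roi; k,l,st,ce=cv2.connectedComponentsWithStats(m)
    for i in range(1,k):
        if st[i,4]>60:
            ys,xs=np.nonzero(l==i); (cx,cy),wh,an=cv2.minAreaRect(np.stack([xs,ys],1).astype(np.float32))
            bx=cv2.boxPoints(((cx,cy),wh,an)); 
            p=onz(c,(cx,cy),22)
            e=[onz(c,q,22) for q in bx]; d=e[1]-e[0]; d2=e[2]-e[1]; dd=d if np.linalg.norm(d)>np.linalg.norm(d2) else d2
            print(n,st[i,4],(round(cx),round(cy)),p.round(1),"yaw",round(np.degrees(np.arctan2(dd[1],dd[0])),1),"L",round(np.linalg.norm(d)),round(np.linalg.norm(d2)))
E
```

```text
post [470.   52.5 205.4] 0.6
knob [ 568.9 -182.4  204.6] 0.2
h1 [507.8  16.9 141.5] 0.7
h2 [505.9 -95.3 135. ] 1.6
post z205 [469.85273964  52.85237573 205.        ] [469.90797474  51.9835719  205.        ]
h z146 [506.01287298 -38.04282051 146.        ] [510.89860213 -34.429052   146.        ]
[507.02257233  17.83392619 146.        ]
[505.00001148 -94.09456102 146.        ]
frame [662.4  87.7  98. ]
frame [490.5  92.3  98. ]
frame [ 657. -174.   98.]
frame [ 487.2 -174.4   98. ]
top 177 (256, 192) [567.4 282.7  22. ] yaw -92.6 L 25 83
top 203 (215, 210) [512.8 397.4  22. ] yaw -98.7 L 28 84
top 176 (251, 216) [495.5 293.5  22. ] yaw -88.6 L 81 26
scene 381 (395, 247) [504.6 295.3  22. ] yaw 88.7 L 33 88
scene 387 (375, 268) [577.6 282.9  22. ] yaw 86.7 L 34 88
scene 418 (429, 275) [521.4 398.9  22. ] yaw 80.6 L 32 86
```

```bash
cat >> h.py <<'E'
from scipy.spatial.transform import Rotation as Ro
def go(x,y,z,yaw,obs=None):
    o=obs or get_obs(); R=Ro.from_euler('xyz',o['tcp_rot']); T=Ro.from_euler('xyz',[np.pi,0,yaw])
    rv=(R.inv()*T).as_rotvec(); d=R.inv().apply(np.array([x,y,z])-o['tool_pos'])
    print("turn",rv.round(3),"shift",d.round(1), "now",o['tool_pos'].round(1),"yaw",round(o['tcp_rot'][2],3),"F",o['contact_force'].round(1),"t",round(o['time'],2))
# airlock frame
A0=np.array([572.5,-27.0]); AY=-0.0175
def al(x,y): c,s=np.cos(AY),np.sin(AY); return A0+np.array([c*x-s*y,s*x+c*y])
E
python3 - <<'E'
from h import *
t=capture("top"); s=capture("scene")
print("jar",onz(t,(281,118),100),tri(t,(281,118),s,(307,301)))
print("knob",al(0,-156),"handle",al(-67,-12),"post",al(-105,78))
go(569,-182.5,248,1.553)
E
```

```text
jar [769.61951625 212.19099588 100.        ] (array([760.62580195, 212.94339735, 120.96512059]), 4.056052168397729)
knob [ 569.77013934 -182.97611311] handle [505.30026983 -37.82572239] post [468.88100804  52.82546277]
turn [-0.     0.     1.255] shift [-597.4 -511.     0.7] now [172.  496.  248.6] yaw 2.808 F [0.6 0.2 0.1] t 0.4
```

{"api": "step_arm", "payload": {
  "increments": "0 0 0.4 -150 -130 -30 -1;0 0 0.4 -150 -130 -30 -1;0 0 0.4 -150 -130 -30 -1;0 0 0.8 -350 -300 -30 -1;0 0 0.8 -350 -300 -30 -1;0 0 0.8 -350 -300 -30 -1;0 0 0.8 -350 -300 -30 -1;0 0 0.8 -350 -300 -30 -1;0 0 1.255 -597 -511 -30 -1;0 0 1.255 -597 -511 -30 -1;0 0 1.255 -597 -511 -30 -1;0 0 1.255 -597 -511 -30 -1;0 0 1.255 -597 -511 -30 -1;0 0 1.255 -597 -511 -30 -1;0 0 1.255 -597 -511 -30 -1;0 0 1.255 -597 -511 -30 -1"
}}

```text
time: 2.4
tool_pos: [568.1, -180.9, 279.0]
tcp_rot: [-3.141, -0.001, 1.554]
contact_force: [0.3, -0.1, -0.6]
grip_width: 0.6
```

```bash
python3 - <<'E'
from h import *
go(569,-182.5,230,1.553)
s=capture("scene"); crop(s,130,50,330,200,4,"s2.png")
E
```

```text
turn [-0.    -0.001  0.001] shift [-1.6  0.9 49. ] now [ 568.1 -180.9  279. ] yaw 1.554 F [ 0.3 -0.1 -0.6] t 2.4
```

View pics/s2.png

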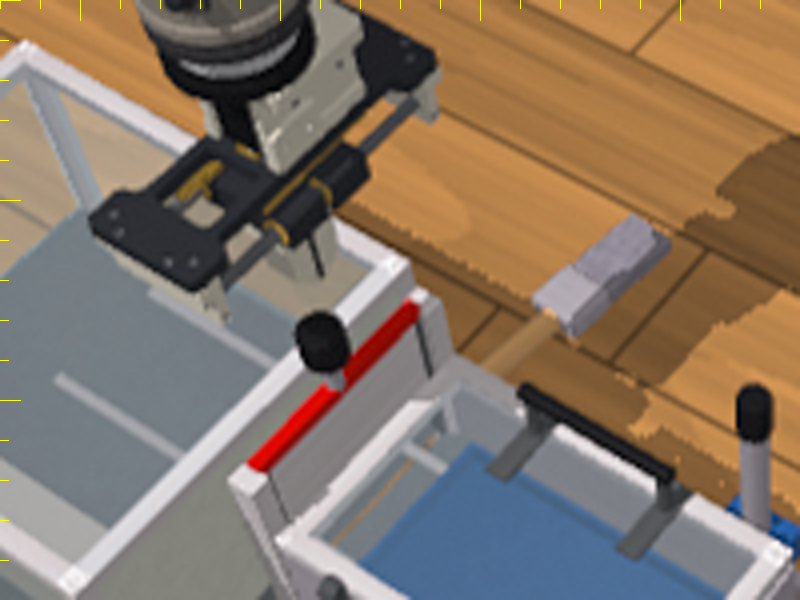

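The closed fingertips are above the knob (zoomed view: knob at (322,340), fingers at about (305,255)), so I'll push down.

{"api": "step_arm", "payload": {
  "increments": "0 0 0 -1.5 1 30 -1;0 0 0 -1.5 1 46 -1;0 0 0 -1.5 1 50 -1;0 0 0 -1.5 1 54 -1;0 0 0 -1.5 1 58 -1;0 0 0 -1.5 1 62 -1;0 0 0 -1.5 1 66 -1;0 0 0 -1.5 1 70 -1;0 0 0 -1.5 1 74 -1;0 0 0 -1.5 1 76 -1;0 0 0 -1.5 1 78 -1;0 0 0 -1.5 1 78 -1"
}}

```text
time: 3.95
tool_pos: [569.3, -184.0, 200.3]
tcp_rot: [-3.141, 0.0, 1.553]
contact_force: [0.5, -0.4, 0.8]
grip_width: 0.4
```

{"api": "step_arm", "payload": {
  "increments": "0 0 0 0 0 1 -1;0 0 0 0 0 1 -1"
}}

```text
time: 4.2
tool_pos: [569.3, -184.0, 200.3]
tcp_rot: [-3.141, 0.0, 1.553]
contact_force: [-1.8, 0.3, 5.5]
grip_width: 0.7
```

{"api": "step_arm", "payload": {
  "increments": "0 0 0 0 0 1 -1;0 0 0 0 0 1 -1"
}}

```text
time: 4.45
tool_pos: [569.3, -184.0, 200.2]
tcp_rot: [3.141, 0.001, 1.553]
contact_force: [-3.7, 1.4, 10.3]
grip_width: 0.4
```

```bash
python3 - <<'E'
from h import *
go(569,-182.5,230,1.553)
s=capture("scene"); crop(s,130,50,330,200,4,"s3.png")
E
```

```text
turn [ 0.001  0.001 -0.   ] shift [  1.5  -0.4 -29.8] now [ 569.3 -184.   200.2] yaw 1.553 F [-3.7  1.4 10.3] t 4.45
```

View pics/s3.png

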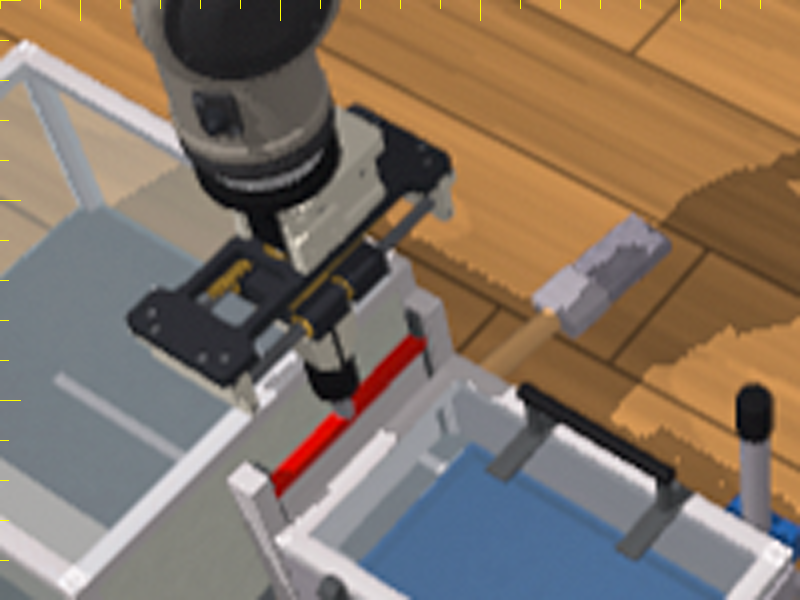

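The gate is seated: 10 N at a tip height of 178.2 mm, and the red edge has dropped to between the columns. Next is the lid handle.

{"api": "step_arm", "payload": {
  "increments": "0 0 0 0 0 -42 -1;0 0 0 50 -22 -42 -1;0 0 0 100 -45 -42 0.2;0 0 0 144 -65.5 -42 0.2;0 0 0 144 -65.5 -30 0.2;0 0 0 144 -65.5 10 0.2;0 0 0 144 -65.5 35 0.2;0 0 0 144 -65.5 55 0.2;0 0 0 144 -65.5 55 0.2;0 0 0 144 -65.5 55 0.2"
}}

```text
time: 5.75
tool_pos: [507.2, -39.4, 144.1]
tcp_rot: [3.141, 0.0, 1.552]
contact_force: [-0.4, -0.0, 1.0]
grip_width: 55.1
```

```bash
python3 - <<'E'
from h import *
go(506,-38.5,143,1.553); print(get_obs()['grip_width'])
s=capture("scene"); crop(s,180,50,380,200,4,"s4.png")
t=capture("top"); crop(t,300,120,460,240,5,"t4.png")
E
```

```text
turn [ 0.001  0.    -0.001] shift [ 0.8 -1.2  1.1] now [507.2 -39.4 144.1] yaw 1.552 F [-0.4 -0.   1. ] t 5.75
55.10555702777153
```

View pics/s4.png

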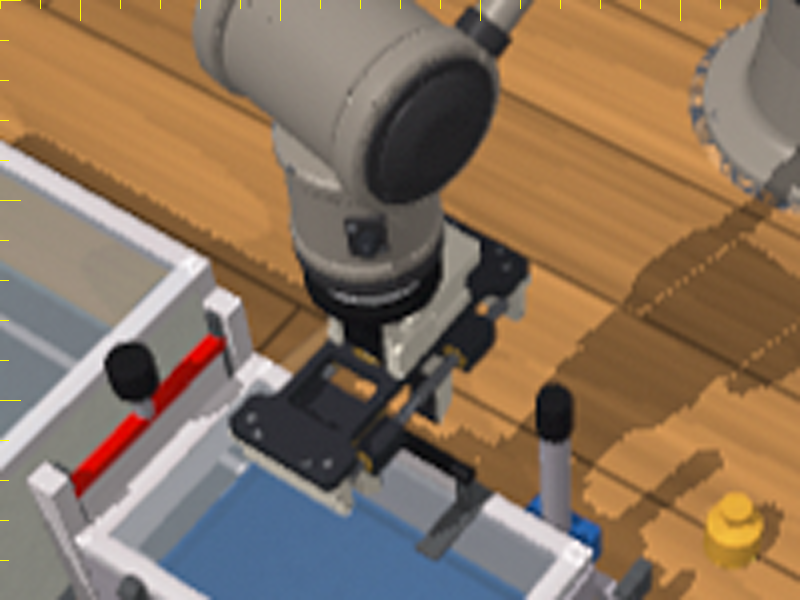

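View pics/t4.png

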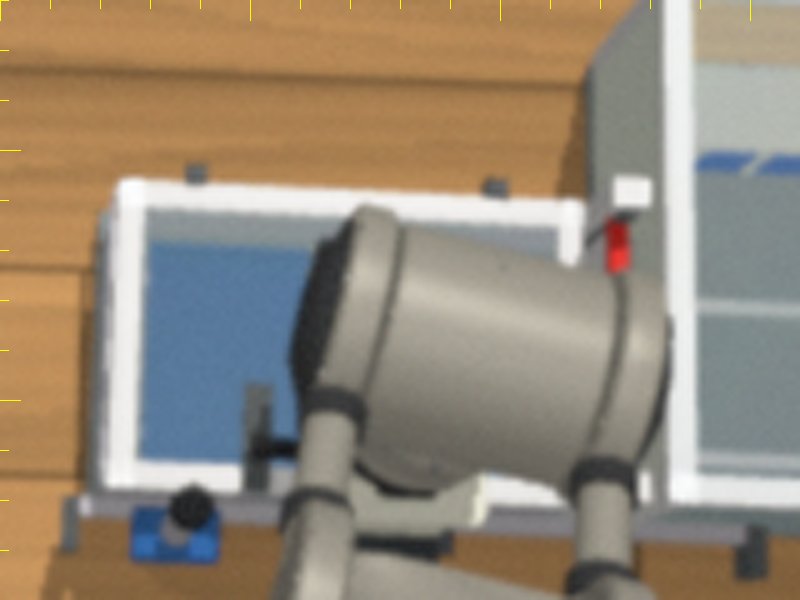

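{"api": "step_arm", "payload": {
  "increments": "0 0 0 0 0 1 -1;0 0 0 0 0 1 -1;0 0 0 0 0 1 -1;0 0 0 0 0 1 -1;0 0 0 0 0 1 -1"
}}

```text
time: 6.48
tool_pos: [507.8, -38.7, 142.9]
tcp_rot: [3.139, -0.0, 1.553]
contact_force: [-0.2, 0.4, -2.4]
grip_width: 11.1
```

{"api": "step_arm", "payload": {
  "increments": "0 0 0 0 6 -15 -1;0 0 0 0 13 -30 -1;0 0 0 0 22 -44 -1;0 0 0 0 32 -56 -1;0 0 0 0 43 -68 -1;0 0 0 0 55 -79 -1;0 0 0 0 69 -88 -1;0 0 0 0 83 -96 -1;0 0 0 0 83 -96 -1"
}}

```text
time: 7.6
tool_pos: [589.5, -40.5, 240.7]
tcp_rot: [-3.142, 0.001, 1.553]
contact_force: [-5.6, -0.6, 13.1]
grip_width: 11.2
```

```bash
python3 - <<'E'
from h import *
s=capture("scene"); crop(s,180,50,380,200,4,"s5.png")
E
```

```text
(no output)
```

View pics/s5.png

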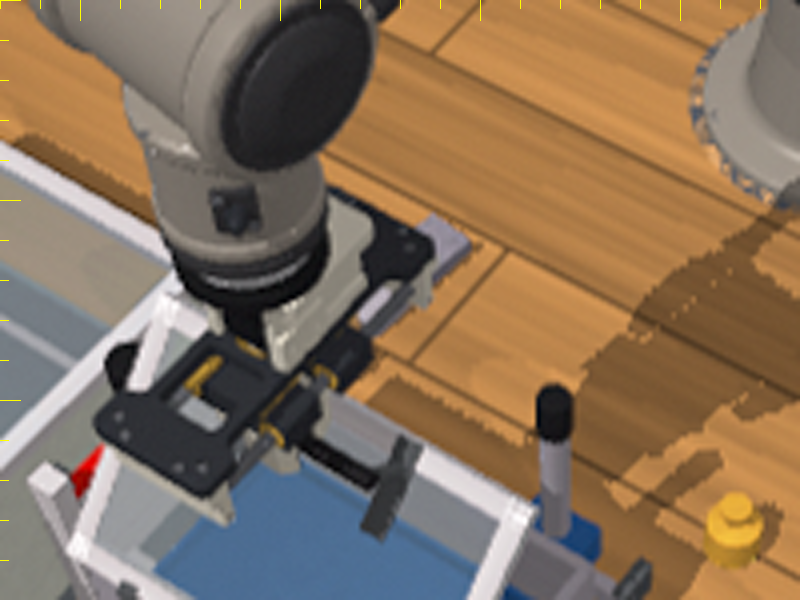

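The lid is following, at roughly 45°, with the bar still held. The side load is radial, so I'll widen the arc by 2 mm.

{"api": "step_arm", "payload": {
  "increments": "0 0 0 0 14 -8.5 -1;0 0 0 0 29.5 -13.5 -1;0 0 0 0 46 -17 -1;0 0 0 0 62 -18.5 -1;0 0 0 0 79 -19 -1;0 0 0 0 95 -17 -1;0 0 0 0 111 -14 -1;0 0 0 0 116 -13 -1;0 0 0 0 116 -13 -1;0 0 0 0 116 -13 -1;0 0 0 0 116 -13 -1"
}}

```text
time: 9.02
tool_pos: [705.4, -42.9, 251.5]
tcp_rot: [-3.141, 0.001, 1.552]
contact_force: [1.1, -5.5, -1.8]
grip_width: 11.4
```

```bash
python3 - <<'E'
from h import *
s=capture("scene"); crop(s,180,50,380,200,4,"s6.png")
E
```

```text
(no output)
```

View pics/s6.png

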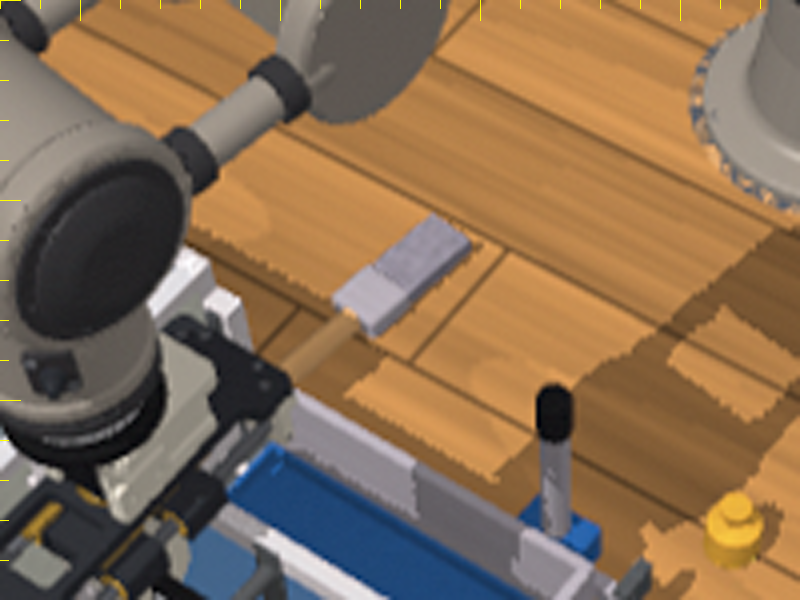

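{"api": "step_arm", "payload": {
  "increments": "0 0 0 0 0 0 -0.48;0 0 0 0 0 0 -0.48;0 0 0 0 0 0 -0.48;0 0 0 0 0 -20 -0.48;0 0 0 0 0 -50 -0.48;0 0 0 0 -20 -90 -0.48;0 0 0 0 -60 -90 -0.2;0 0 0 20 -100 -90 0.2;0 0 0 60 -100 -90 0.2"
}}

```text
time: 10.2
tool_pos: [604.1, 19.3, 342.4]
tcp_rot: [-3.141, -0.0, 1.55]
contact_force: [1.5, 0.6, 0.2]
grip_width: 49.3
```

```bash
cat > bark.py <<'E'
from h import *
def find(c,n):
    f=c["frame"].astype(int); m=((f[:,:,0]<125)&(f[:,:,0]-f[:,:,2]>20)&(f[:,:,0]>40)).astype(np.uint8)
    roi=np.zeros_like(m)
    if n=="top": roi[160:245,190:285]=1
    else: roi[225:315,350:460]=1
    m=m*roi; k,l,st,ce=cv2.connectedComponentsWithStats(m); out=[]
    for i in range(1,k):
        if st[i,4]>60:
            ys,xs=np.nonzero(l==i); (cx,cy),wh,an=cv2.minAreaRect(np.stack([xs,ys],1).astype(np.float32))
            bx=cv2.boxPoints(((cx,cy),wh,an)); e=[onz(c,q,20) for q in bx]; d=e[1]-e[0]; d2=e[2]-e[1]; dd=d if np.linalg.norm(d)>np.linalg.norm(d2) else d2
            if dd[1]<0: dd=-dd
            out.append(((cx,cy),np.degrees(np.arctan2(dd[1],dd[0]))))
    return out
def barks():
    t=capture("top"); s=capture("scene"); T=find(t,"top"); S=find(s,"scene")
    for u,a in T:
        b=min(S,key=lambda q:np.linalg.norm(onz(s,q[0],20)-onz(t,u,20)),default=None)
        print(np.round(u),onz(t,u,20)[:2].round(1),"tri",*( (tri(t,u,s,b[0])[0].round(1),round(tri(t,u,s,b[0])[1],1)) if b else ()),"yaw",round(a,1),round(b[1],1) if b else '')
    print(len(T),len(S)); return t,s
E
python3 - <<'E'
from bark import *
print(get_obs()['tool_pos'],get_obs()['grip_width'])
t,s=barks()
cv2.imwrite("pics/s7.png",s["frame"][:,:,::-1]); crop(t,180,100,320,220,5,"t7.png")
E
```

```text
[604.1129925   19.33966787 342.41059406] 49.32858126549549
[256. 192.] [567.5 283. ] tri [570.5 282.9   7.2] 2.8 yaw 83.2 85.5
[215. 210.] [511.7 397.7] tri [513.8 399.9   6. ] 1.7 yaw 85.3 80.2
[251. 217.] [495.  293.7] tri [496.8 294.6   6.6] 1.6 yaw 87.8 88.7
3 3
```

View pics/s7.png

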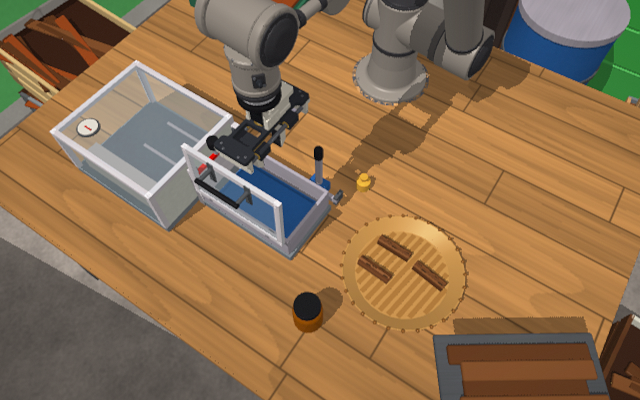

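The lid stands upright at around 1.5 rad and the bark hasn't moved. I'll refine the bark centres by eye from the top crop.

```bash
python3 - <<'E'
from bark import *
t=capture("top")
for a,e1,e2 in(((257,190),(242.5,188.5),(272,191)),((251.6,215),(237,214),(267,216)),((216,208.4),(201.5,205.5),(231,211))):
    p=onz(t,a,22); d=onz(t,e1,22)-onz(t,e2,22); print(p.round(1),np.degrees(np.arctan2(d[1],d[0])).round(1),np.linalg.norm(d).round(1))
go(570,283,120,1.571)
crop(t,180,145,300,255,5,"t7.png")
E
```

```text
[573.9 280.2  22. ] 86.6 86.6
[499.9 292.   22. ] 87.5 86.9
[516.6 395.7  22. ] 80.8 87.0
turn [ 0.001 -0.    -0.015] shift [261.  -40.6 222.5] now [606.4  21.3 342.4] yaw 1.556 F [ 0.  -0.8  0.1] t 10.35
```

View pics/t7.png

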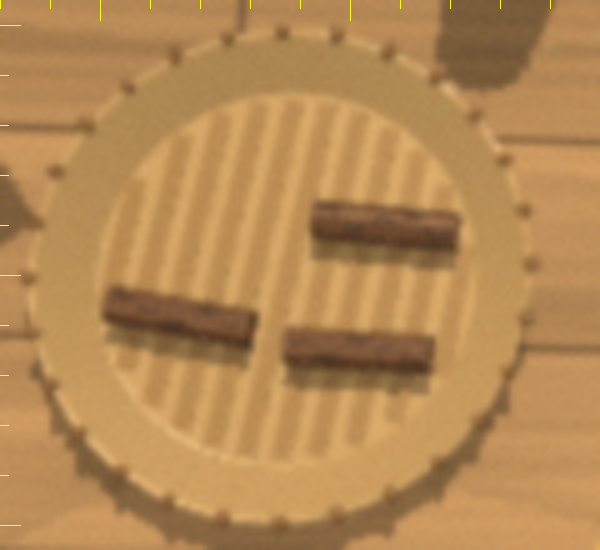

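{"api": "step_arm", "payload": {
  "increments": "0 0 0.045 60 -10 0 0.2;0 0 0.045 120 -20 40 0.2;0 0 0.045 180 -30 80 0.2;0 0 0.045 230 -37 130 0.2;0 0 0.045 259 -37 180 0.2;0 0 0.045 259 -37 230 0.2;0 0 0.045 259 -37 260 0.2;0 0 0.045 259 -37 260 0.2;0 0 0.045 259 -37 260 0.2"
}}

```text
time: 11.48
tool_pos: [575.9, 279.0, 83.5]
tcp_rot: [3.139, -0.001, 1.507]
contact_force: [-0.4, 0.1, 0.4]
grip_width: 55.1
```

```bash
python3 - <<'E'
from bark import *
go(573,281,31,1.511)
t=capture("top");s=capture("scene")
crop(s,330,180,480,300,5,"s8.png")
E
```

```text
turn [ 0.003 -0.001 -0.004] shift [ 1.8 -3.2 52.5] now [575.9 279.   83.5] yaw 1.507 F [-0.4  0.1  0.4] t 11.47
```

View pics/s8.png

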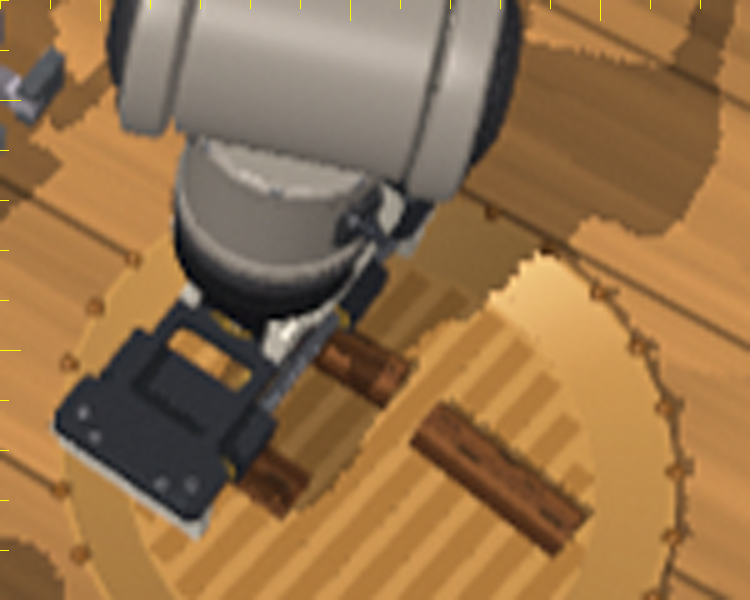

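{"api": "step_arm", "payload": {
  "increments": "0 0 -0.004 2 -3 25 0.2;0 0 -0.004 2 -3 45 0.2;0 0 -0.004 2 -3 52 0.2;0 0 -0.004 2 -3 52 0.2;0 0 -0.004 2 -3 52 -1;0 0 -0.004 2 -3 52 -1;0 0 -0.004 2 -3 52 -1;0 0 -0.004 2 -3 52 -1;0 0 -0.004 2 -3 52 -1;0 0 -0.004 2 -3 45 -1;0 0 -0.004 2 -3 0 -1;0 0 -0.004 2 -3 -50 -1;0 0 -0.004 2 -3 -100 -1;0 0 -0.004 2 -3 -110 -1;0 0 -0.004 2 -3 -110 -1"
}}

```text
time: 13.45
tool_pos: [571.4, 281.3, 192.0]
tcp_rot: [3.141, -0.0, 1.512]
contact_force: [-1.2, -0.8, -1.1]
grip_width: 21.7
```

```bash
python3 - <<'E'
from bark import *
o=get_obs(); print(o['grip_width'])
print(al(0,63),al(0,8),al(0,-47))
go(*al(0,-47),150,3.124)
s=capture("scene")
crop(s,330,100,530,250,4,"s9.png")
E
```

```text
21.662657690867757
[573.60244373  35.99035337] [572.63999285 -19.00122497] [571.67754198 -73.99280331]
turn [ 1.000e-03  0.000e+00 -1.612e+00] shift [-354.7   21.2   41.9] now [571.4 281.3 192. ] yaw 1.512 F [-1.2 -0.8 -1.1] t 13.45
```

View pics/s9.png

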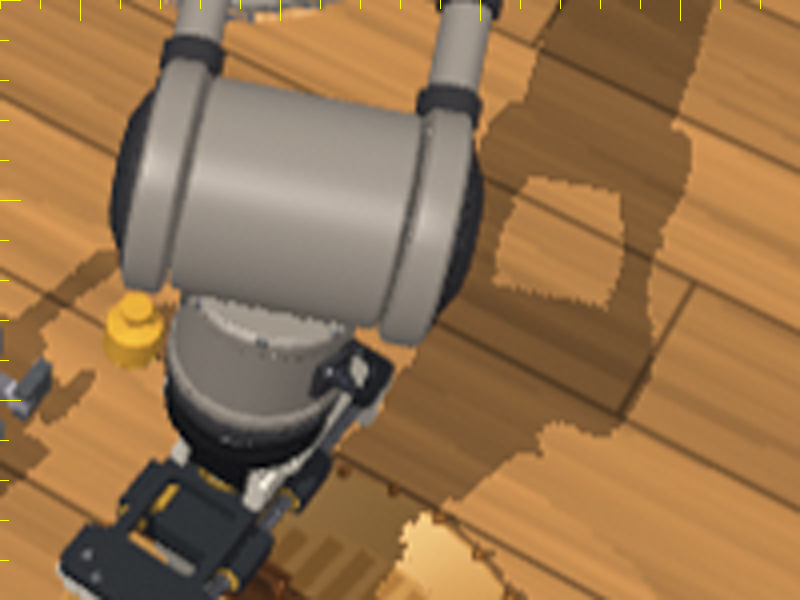

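{"api": "step_arm", "payload": {
  "increments": "0 0 0.18 -20 1 0 -1;0 0 0.36 -40 2 0 -1;0 0 0.54 -60 4 0 -1;0 0 0.72 -80 5 0 -1;0 0 0.9 -100 6 0 -1;0 0 1.08 -120 7 0 -1;0 0 1.26 -150 9 0 -1;0 0 1.44 -190 11 0 -1;0 0 1.53 -230 14 0 -1;0 0 1.53 -280 17 0 -1;0 0 1.53 -320 20 0 -1;0 0 1.53 -339.5 20.5 0 -1;0 0 1.53 -339.5 20.5 20 -1;0 0 1.53 -339.5 20.5 20 -1;0 0 1.53 -339.5 20.5 20 -1"
}}

```text
time: 15.38
tool_pos: [572.0, -58.1, 171.6]
tcp_rot: [-3.141, 0.001, -0.017]
contact_force: [0.8, -0.4, -0.7]
grip_width: 21.7
```

```bash
python3 - <<'E'
from bark import *
o=get_obs(); print(o['grip_width'],o['joint_positions'].round(2))
go(*al(0,-32),57,-0.0175)
s=capture("scene");t=capture("top")
crop(s,150,50,350,200,4,"s10.png");crop(t,300,90,460,240,5,"t10.png")
E
```

```text
21.708532797607496 [-0.23  0.5   1.49  0.    1.15  1.35]
turn [-0.     0.001  0.   ] shift [  0.    1.  114.6] now [572.  -58.1 171.6] yaw -0.017 F [ 0.8 -0.4 -0.7] t 15.38
```

View pics/s10.png

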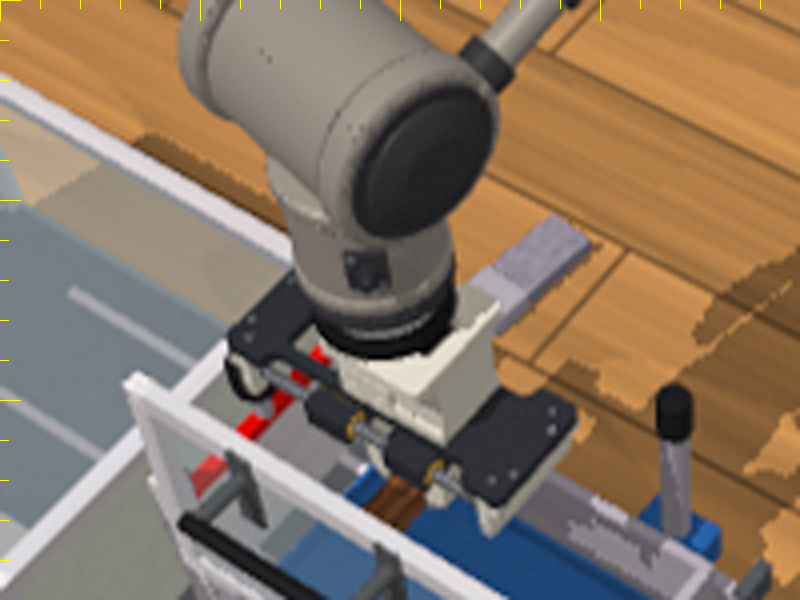

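View pics/t10.png

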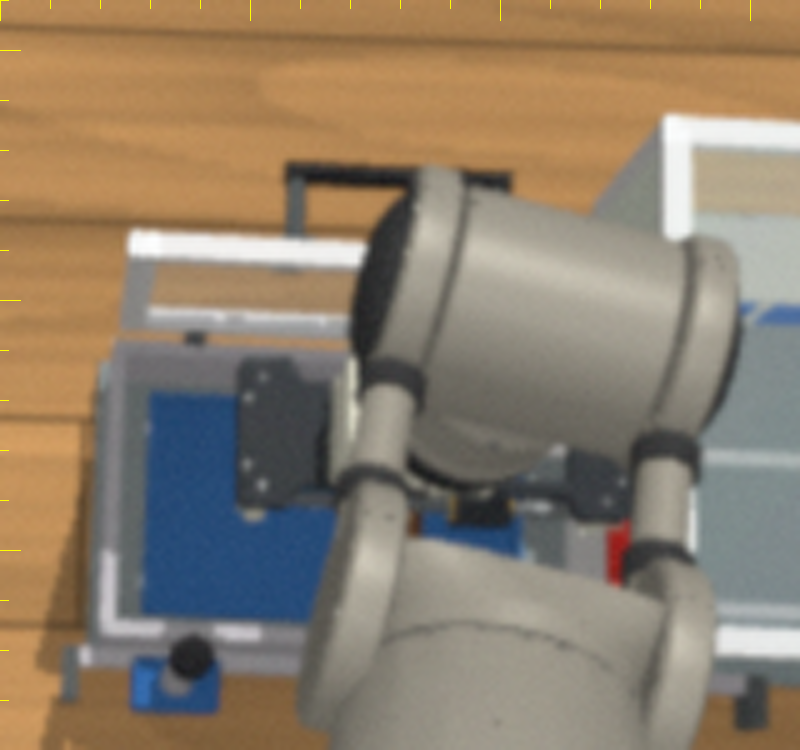

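```bash
python3 - <<'E'
from bark import *
t=capture("top")
for z in(215,230,245): print(z,onz(t,(426,194),z).round(1),onz(t,(347.5,162),z).round(1))
E
```

```text
215 [ 541.2 -164.6  215. ] [617.3  31.8 215. ]
230 [ 538.5 -160.2  230. ] [613.5  33.1 230. ]
245 [ 535.9 -155.9  245. ] [609.7  34.4 245. ]
```

{"api": "step_arm", "payload": {
  "increments": "0 0 0 0 -3 30 -1;0 0 0 0 -3 65 -1;0 0 0 0 -3 95 -1;0 0 0 0 -3 108 -1;0 0 0 0 -3 113 -1;0 0 0 0 -3 113 -1"
}}

```text
time: 16.27
tool_pos: [572.6, -55.9, 59.5]
tcp_rot: [3.141, -0.001, -0.018]
contact_force: [-1.0, -0.6, -0.2]
grip_width: 22.0
```

{"api": "step_arm", "payload": {
  "increments": "0 0 0 0 0 2 -1;0 0 0 0 0 3.5 -1;0 0 0 0 0 3.5 -1;0 0 0 0 0 3.5 -0.32;0 0 0 0 0 3.5 -0.32;0 0 0 0 0 3.5 -0.32;0 0 0 0 0 -15 -0.32;0 0 0 0 0 -55 -0.32;0 0 0 0 0 -110 -0.32;0 0 0 0 0 -150 -0.32;0 0 0 0 0 -150 -0.32"
}}

```text
time: 17.65
tool_pos: [573.7, -56.2, 212.4]
tcp_rot: [3.14, -0.007, -0.018]
contact_force: [0.3, -0.2, 0.5]
grip_width: 31.4
```

```bash
python3 - <<'E'
from bark import *
s,t=[capture(n) for n in("scene","top")]
go(499.5,292,31,1.527)
crop(s,150,50,350,200,4,"s11.png");crop(t,180,145,340,255,5,"t11.png")
E
```

```text
turn [-0.     0.    -1.545] shift [ -78.5 -346.3  177.5] now [571.8 -55.7 208.4] yaw -0.018 F [ 0.9  0.1 -0.2] t 17.75
```

View pics/s11.png

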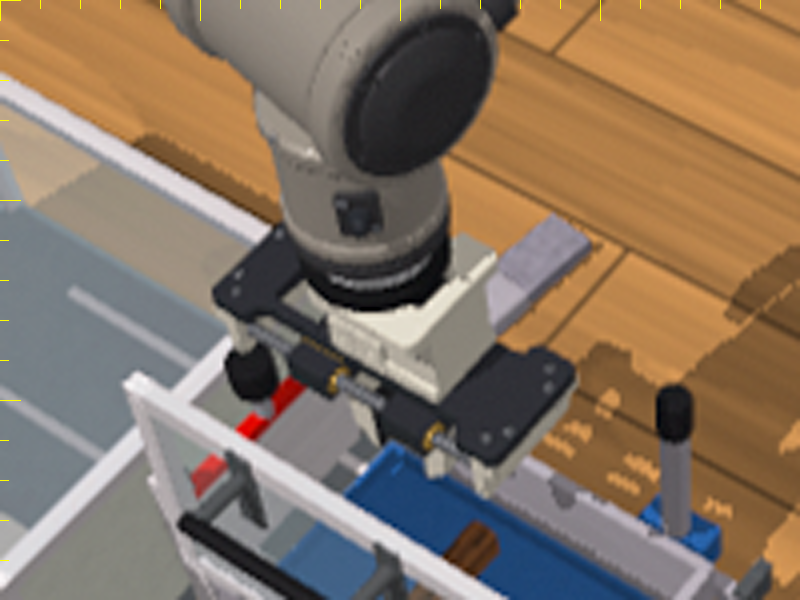

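View pics/t11.png

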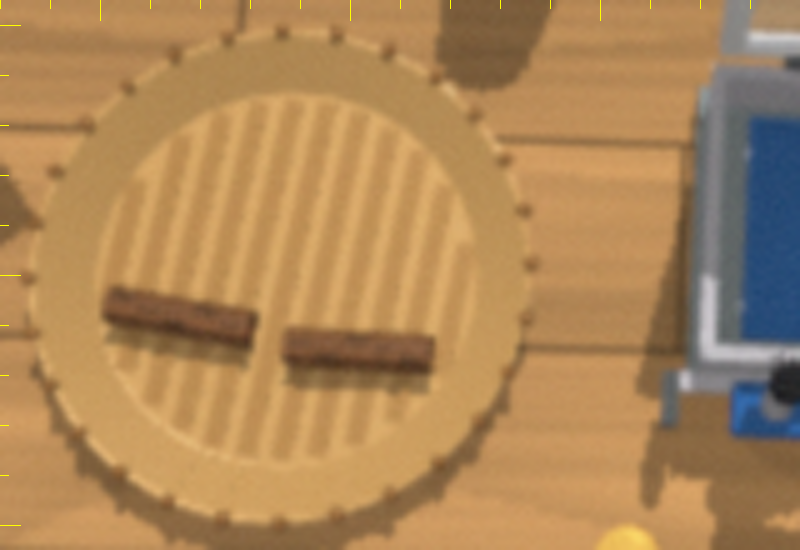

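{"api": "step_arm", "payload": {
  "increments": "0 0 0 0 -50 -20 -0.2;0 0 0 0 -100 -20 0.2;0 0 -0.18 -10 -150 -20 0.2;0 0 -0.36 -20 -190 -20 0.2;0 0 -0.54 -40 -230 -20 0.2;0 0 -0.72 -60 -270 0 0.2;0 0 -0.9 -78 -310 20 0.2;0 0 -1.08 -78 -340 40 0.2;0 0 -1.26 -78 -346 70 0.2;0 0 -1.44 -78 -346 100 0.2;0 0 -1.545 -78 -346 120 0.2;0 0 -1.545 -78 -346 120 0.2;0 0 -1.545 -78 -346 120 0.2"
}}

```text
time: 19.38
tool_pos: [500.4, 291.5, 88.6]
tcp_rot: [-3.141, 0.0, 1.525]
contact_force: [-0.1, -0.5, 0.4]
grip_width: 55.4
```

```bash
python3 - <<'E'
from bark import *
go(499.5,292,31,1.527)
s=capture("scene")
crop(s,330,180,480,300,5,"s12.png")
E
```

```text
turn [-0.     0.    -0.002] shift [ 0.5 -0.8 57.6] now [500.4 291.5  88.6] yaw 1.525 F [-0.1 -0.5  0.4] t 19.38
```

View pics/s12.png

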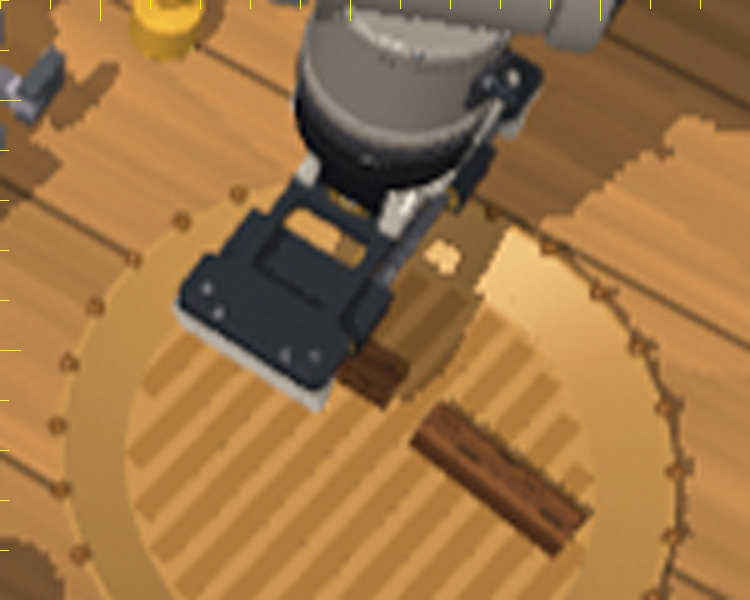

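{"api": "step_arm", "payload": {
  "increments": "0 0 0 0.5 -1 30 -0.05;0 0 0 0.5 -1 50 -0.05;0 0 0 0.5 -1 57.5 -0.05;0 0 0 0.5 -1 57.5 -0.05;0 0 0 0.5 -1 57.5 -1;0 0 0 0.5 -1 57.5 -1;0 0 0 0.5 -1 57.5 -1;0 0 0 0.5 -1 57.5 -1;0 0 0 0.5 -1 57.5 -1;0 0 0 0.5 -1 50 -1;0 0 0 0.5 -1 10 -1;0 0 0 0.5 -1 -40 -1;0 0 0 0.5 -1 -90 -1;0 0 0 0.5 -1 -125 -1;0 0 0 0.5 -1 -125 -1"
}}

```text
time: 21.3
tool_pos: [500.5, 292.6, 217.0]
tcp_rot: [3.136, -0.003, 1.527]
contact_force: [-0.4, -0.9, -0.0]
grip_width: 21.9
```

```bash
python3 - <<'E'
from bark import *
print(get_obs()['grip_width'],al(0,21))
go(*al(0,21),57,-0.0175)
E
```

```text
21.93617202527439 [572.86748124  -6.00321554]
turn [ 0.002 -0.006  1.544] shift [-295.6   84.5  159.7] now [500.5 292.6 217. ] yaw 1.527 F [-0.4 -0.9 -0. ] t 21.3
```

{"api": "step_arm", "payload": {
  "increments": "0 0 0.18 -20 5 0 -1;0 0 0.36 -50 15 0 -1;0 0 0.54 -80 25 0 -1;0 0 0.72 -110 35 0 -1;0 0 0.9 -140 45 0 -1;0 0 1.08 -170 55 0 -1;0 0 1.26 -200 65 0 -1;0 0 1.44 -230 75 0 -1;0 0 1.544 -260 84 0 -1;0 0 1.544 -295.5 84.5 20 -1;0 0 1.544 -295.5 84.5 50 -1;0 0 1.544 -295.5 84.5 50 -1;0 0 1.544 -295.5 84.5 50 -1"
}}

```text
time: 22.92
tool_pos: [570.9, -6.5, 164.0]
tcp_rot: [-3.141, 0.0, -0.017]
contact_force: [0.8, -0.1, 0.6]
grip_width: 22.0
```

```bash
python3 - <<'E'
from bark import *
print(get_obs()['grip_width'])
go(*al(0,21),57,-0.0175)
s=capture("scene");crop(s,150,50,350,200,4,"s13.png")
E
```

```text
21.952647290531665
turn [-0.     0.     0.001] shift [  1.9  -0.5 107. ] now [570.9  -6.5 164. ] yaw -0.017 F [ 0.8 -0.1  0.6] t 22.93
```

View pics/s13.png

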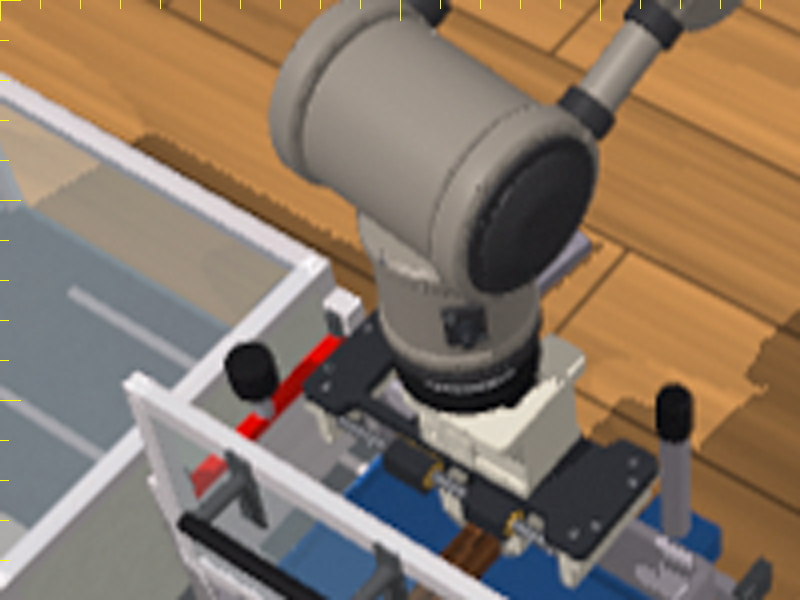

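{"api": "step_arm", "payload": {
  "increments": "0 0 0 2 -0.5 40 -1;0 0 0 2 -0.5 75 -1;0 0 0 2 -0.5 97 -1;0 0 0 2 -0.5 105 -1;0 0 0 2 -0.5 108 -1;0 0 0 2 -0.5 108 -1;0 0 0 2 -0.5 108 -0.32;0 0 0 2 -0.5 108 -0.32;0 0 0 2 -0.5 108 -0.32;0 0 0 2 -0.5 95 -0.32;0 0 0 2 -0.5 50 -0.32;0 0 0 2 -0.5 0 -0.32;0 0 0 2 -0.5 -50 -0.32;0 0 0 2 -0.5 -60 -0.32;0 0 0 2 -0.5 -60 -0.32"
}}

```text
time: 24.85
tool_pos: [572.8, -6.4, 224.4]
tcp_rot: [3.141, -0.001, -0.017]
contact_force: [0.4, 0.1, -0.8]
grip_width: 31.2
```

```bash
python3 - <<'E'
from bark import *
s,t=[capture(n) for n in("scene","top")]
p=onz(t,(216,208.4),22); print(p)
go(516.5,396,31,1.41)
crop(s,180,80,330,230,4,"s14.png");crop(t,180,145,340,255,5,"t14.png")
E
```

```text
[516.61262116 395.65808028  22.        ]
turn [-0.002  0.002 -1.427] shift [ -61.9 -401.2  191.6] now [572.   -6.3 222.3] yaw -0.017 F [ 0.1 -1.2 -0.9] t 24.95
```

View pics/s14.png

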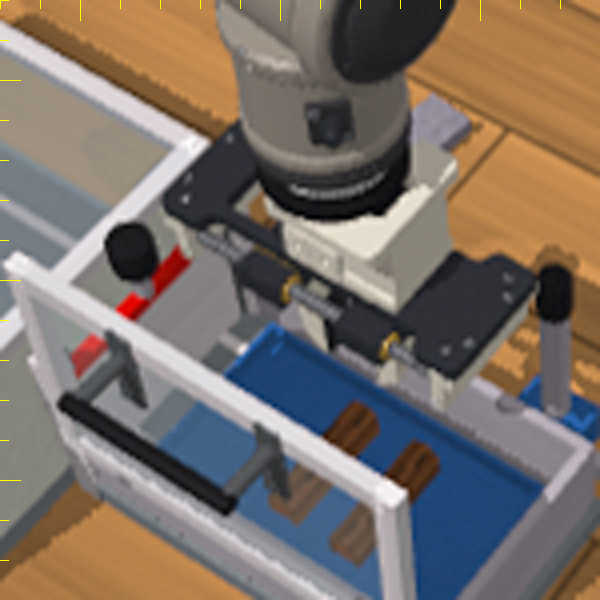

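View pics/t14.png

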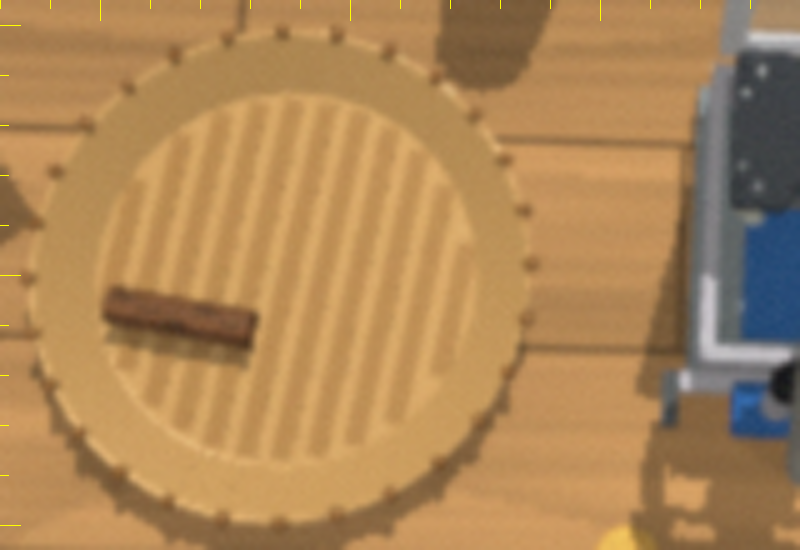

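Two pieces lie in the tray. The last one is in the basket at top-view (216,208).

{"api": "step_arm", "payload": {
  "increments": "0 0 0 0 -50 0 -0.2;0 0 0 0 -100 0 -0.05;0 0 -0.18 -10 -150 0 -0.05;0 0 -0.36 -20 -200 0 -0.05;0 0 -0.54 -40 -250 0 -0.05;0 0 -0.72 -62 -300 20 -0.05;0 0 -0.9 -62 -350 40 -0.05;0 0 -1.08 -62 -390 60 -0.05;0 0 -1.26 -62 -401 90 -0.05;0 0 -1.427 -62 -401 120 -0.05;0 0 -1.427 -62 -401 140 -0.05;0 0 -1.427 -62 -401 140 -0.05;0 0 -1.427 -62 -401 140 -0.05"
}}

```text
time: 26.58
tool_pos: [517.8, 395.6, 83.7]
tcp_rot: [-3.141, 0.0, 1.41]
contact_force: [0.0, -0.7, 0.3]
grip_width: 43.3
```

```bash
python3 - <<'E'
from bark import *
go(516.5,396,31,1.41)
s=capture("scene")
crop(s,350,180,500,300,5,"s15.png")
E
```

```text
turn [-0.  0. -0.] shift [ 0.2 -1.4 52.7] now [517.8 395.6  83.7] yaw 1.41 F [ 0.  -0.7  0.3] t 26.57
```

View pics/s15.png

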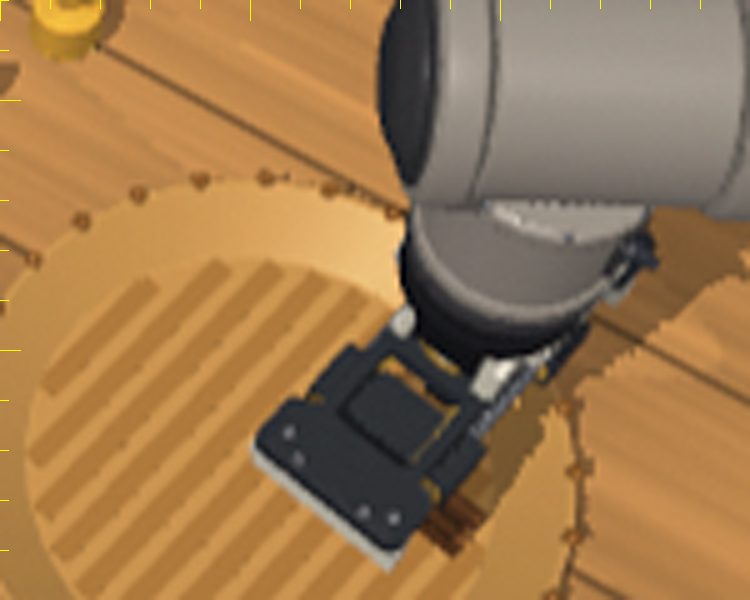

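{"api": "step_arm", "payload": {
  "increments": "0 0 0 0 -1.5 30 -0.05;0 0 0 0 -1.5 48 -0.05;0 0 0 0 -1.5 53 -0.05;0 0 0 0 -1.5 53 -0.05;0 0 0 0 -1.5 53 -1;0 0 0 0 -1.5 53 -1;0 0 0 0 -1.5 53 -1;0 0 0 0 -1.5 53 -1;0 0 0 0 -1.5 53 -1;0 0 0 0 -1.5 45 -1;0 0 0 0 -1.5 0 -1;0 0 0 0 -1.5 -50 -1;0 0 0 0 -1.5 -100 -1;0 0 0 0 -1.5 -130 -1;0 0 0 0 -1.5 -130 -1"
}}

```text
time: 28.5
tool_pos: [517.1, 396.5, 216.7]
tcp_rot: [3.137, -0.004, 1.41]
contact_force: [-0.5, -0.7, -0.6]
grip_width: 21.6
```

```bash
python3 - <<'E'
from bark import *
print(get_obs()['grip_width'])
go(*al(0,70),57,-0.0175)
E
```

```text
21.622259545801175
turn [ 1.000e-03 -6.000e-03  1.427e+00] shift [-340.4  111.9  159. ] now [517.1 396.5 216.7] yaw 1.41 F [-0.5 -0.7 -0.6] t 28.5
```

{"api": "step_arm", "payload": {
  "increments": "0 0 0.18 -20 5 0 -1;0 0 0.36 -50 15 0 -1;0 0 0.54 -80 25 0 -1;0 0 0.72 -110 35 0 -1;0 0 0.9 -150 45 0 -1;0 0 1.08 -190 60 0 -1;0 0 1.26 -230 75 0 -1;0 0 1.427 -280 95 0 -1;0 0 1.427 -310 105 0 -1;0 0 1.427 -340.5 112 10 -1;0 0 1.427 -340.5 112 50 -1;0 0 1.427 -340.5 112 50 -1;0 0 1.427 -340.5 112 50 -1"
}}

```text
time: 30.12
tool_pos: [572.3, 42.2, 163.9]
tcp_rot: [-3.141, 0.0, -0.017]
contact_force: [0.3, 1.0, -0.0]
grip_width: 21.5
```

```bash
python3 - <<'E'
from bark import *
print(get_obs()['grip_width'])
go(*al(0,70),57,-0.0175)
s=capture("scene");crop(s,180,50,380,200,4,"s16.png")
E
```

```text
21.472759307674426
turn [-0.     0.     0.001] shift [  1.5  -0.8 106.9] now [572.3  42.2 163.9] yaw -0.017 F [ 0.3  1.  -0. ] t 30.12
```

View pics/s16.png

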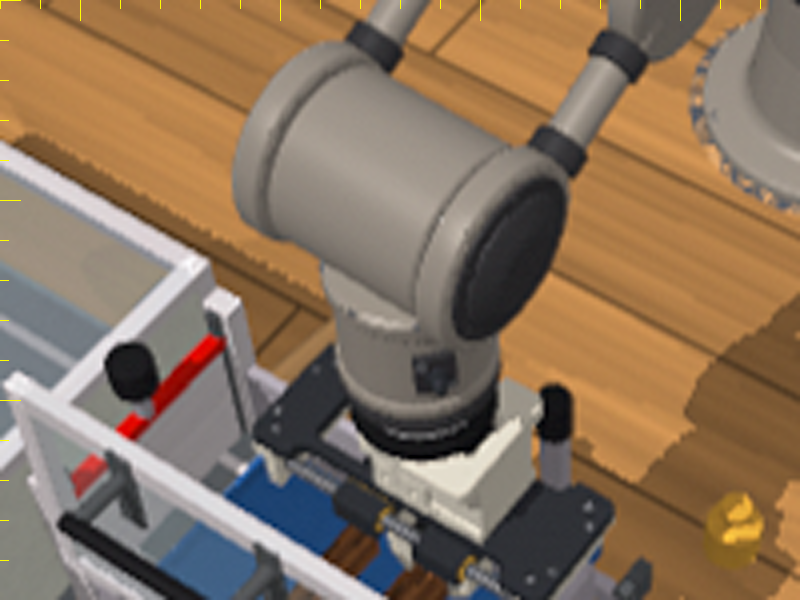

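```bash
python3 - <<'E'
from bark import *
s,t=capture("scene"),capture("top")
for z in (300,340,380,420): print(z,onz(s,(307.5,110),z).round())
crop(t,280,90,440,240,5,"t16.png")
E
```

```text
300 [457.  15. 300.]
340 [485.  35. 340.]
380 [512.  56. 380.]
420 [540.  76. 420.]
```

View pics/t16.png

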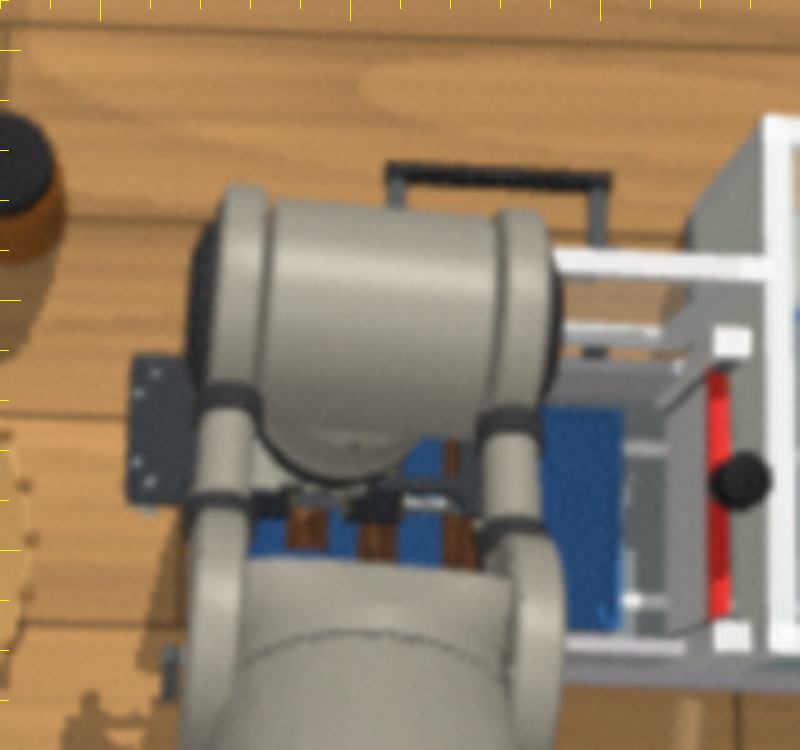

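{"api": "step_arm", "payload": {
  "increments": "0 0 0 1 -1 40 -1;0 0 0 1 -1 75 -1;0 0 0 1 -1 97 -1;0 0 0 1 -1 105 -1;0 0 0 1 -1 108 -1;0 0 0 1 -1 108 -1;0 0 0 1 -1 108 -0.32;0 0 0 1 -1 108 -0.32;0 0 0 1 -1 108 -0.32;0 0 0 1 -1 95 -0.32;0 0 0 1 -1 50 -0.32;0 0 0 1 -1 0 -0.32;0 0 0 1 -1 -50 -0.32;0 0 0 1 -1 -100 -0.32;0 0 0 1 -1 -150 -0.32;0 0 0 1 -1 -150 -0.32;0 0 0 1 -1 -150 -0.32"
}}

```text
time: 32.4
tool_pos: [572.6, 43.1, 313.4]
tcp_rot: [-3.141, 0.001, -0.017]
contact_force: [0.2, -0.1, -1.4]
grip_width: 31.3
```

```bash
python3 - <<'E'
from bark import *
s,t=[capture(n) for n in("scene","top")]
go(705,-42.5,340,1.553)
crop(s,180,80,330,230,4,"s17.png");crop(t,300,90,460,240,5,"t17.png")
E
```

```text
turn [-0.003  0.002 -1.57 ] shift [133.9  83.2 -28.2] now [572.5  42.9 312.3] yaw -0.017 F [-1.1 -0.  -0.4] t 32.5
```

View pics/s17.png

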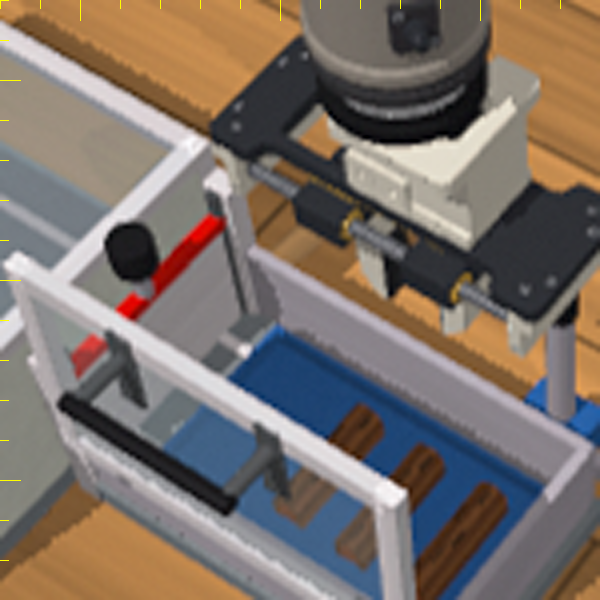

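View pics/t17.png

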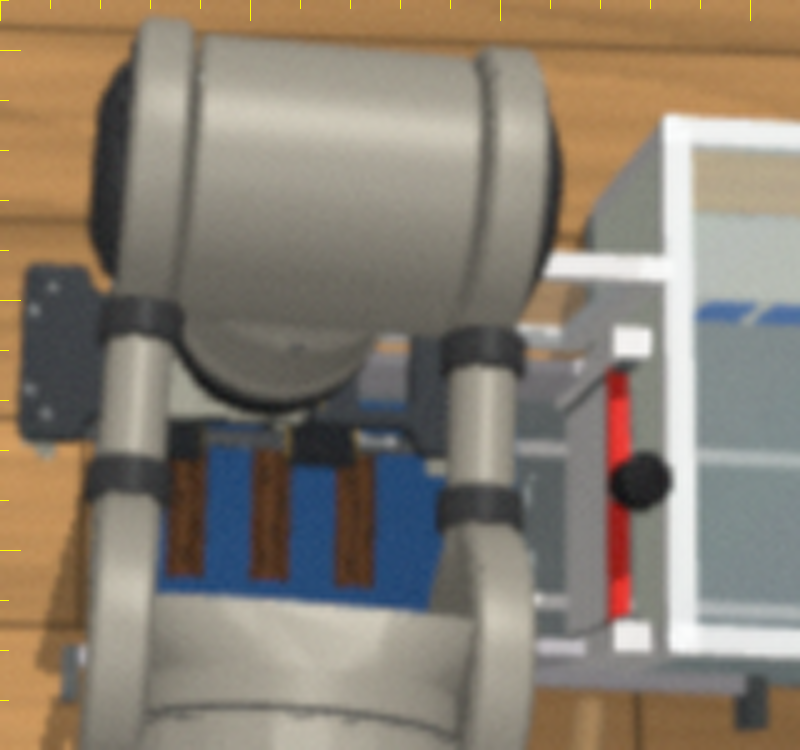

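All three pieces lie side by side in the tray. Next I'll measure the handle and regrip it.

```bash
python3 - <<'E'
from bark import *
s,t=[capture(n) for n in("scene","top")]
print(tri(t,(380,125),s,(217.2,193.2)), onz(t,(380,125),248), onz(s,(217.2,193.2),248))
go(705,-42.5,345,1.553)
E
```

```text
(array([705.52020961, -43.89813627, 245.11732008]), 2.3063383533042296) [705.37088243 -44.87160377 248.        ] [706.03940938 -40.70074847 248.        ]
turn [-0.002  0.002 -1.57 ] shift [133.6  83.1 -33.1] now [572.7  42.9 312.3] yaw -0.017 F [-0.4  0.3  0.6] t 32.6
```

{"api": "step_arm", "payload": {
  "increments": "0 0 -0.18 15 10 -33 -0.48;0 0 -0.36 30 20 -33 -0.48;0 0 -0.54 45 30 -33 -0.48;0 0 -0.72 60 40 -33 -0.48;0 0 -0.9 75 50 -33 -0.48;0 0 -1.08 90 60 -33 -0.48;0 0 -1.26 110 70 -33 -0.48;0 0 -1.44 125 80 -33 -0.48;0 0 -1.57 133.5 83 -33 -0.48;0 0 -1.57 133.5 83 -33 -0.48;0 0 -1.57 133.5 83 -33 -0.48;0 0 -1.57 133.5 83 -33 -0.48"
}}

```text
time: 34.1
tool_pos: [705.0, -42.2, 346.9]
tcp_rot: [3.142, -0.0, 1.552]
contact_force: [-0.6, -0.7, 0.1]
grip_width: 23.6
```

```bash
python3 - <<'E'
from bark import *
go(705.5,-42.5,251,1.553); print(get_obs()['grip_width'])
s=capture("scene"); crop(s,150,80,310,230,4,"s18.png")
E
```

```text
turn [ 0.    -0.    -0.001] shift [-0.3  0.5 95.9] now [705.  -42.2 346.9] yaw 1.552 F [-0.6 -0.7  0.1] t 34.1
23.62860655306618
```

View pics/s18.png

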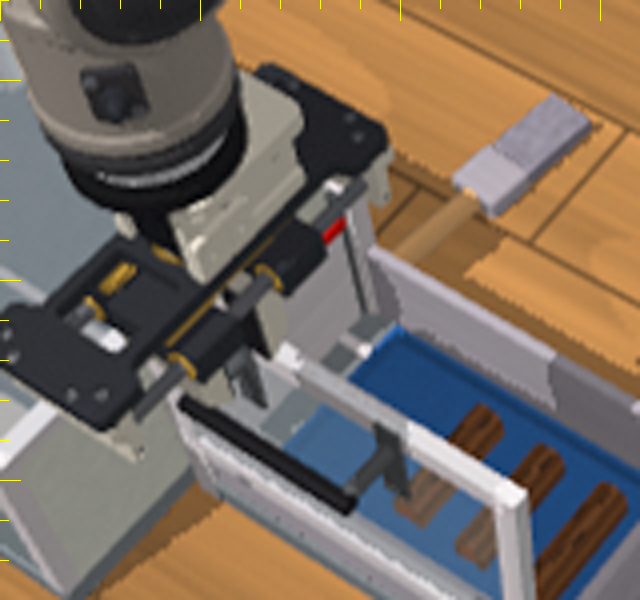

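{"api": "step_arm", "payload": {
  "increments": "0 0 0 0 0.5 35 -0.48;0 0 0 0 0.5 62 -0.48;0 0 0 0 0.5 72 -0.48;0 0 0 0 0.5 80 -0.48;0 0 0 0 0.5 84 -0.48;0 0 0 0 0.5 84 -0.48"
}}

```text
time: 34.9
tool_pos: [705.9, -42.5, 263.2]
tcp_rot: [3.141, 0.0, 1.553]
contact_force: [0.0, 0.3, 0.8]
grip_width: 24.3
```

No contact force, so the fingers are straddling the bar. I'll go down the rest of the way and close.

{"api": "step_arm", "payload": {
  "increments": "0 0 0 0 0 6 -0.48;0 0 0 0 0 11 -0.48;0 0 0 0 0 11 -1;0 0 0 0 0 11 -1;0 0 0 0 0 11 -1;0 0 0 0 0 11 -1"
}}

```text
time: 35.65
tool_pos: [705.7, -42.5, 251.6]
tcp_rot: [-3.141, -0.0, 1.553]
contact_force: [-0.7, -0.1, -1.5]
grip_width: 10.9
```

{"api": "step_arm", "payload": {
  "increments": "0 0 0 0 -19.5 -4.5 -1;0 0 0 0 -36 -6.5 -1;0 0 0 0 -52 -6.5 -1;0 0 0 0 -68 -5 -1;0 0 0 0 -84 -1.5 -1;0 0 0 0 -100 3.5 -1;0 0 0 0 -115 10 -1;0 0 0 0 -129 18 -1;0 0 0 0 -129 18 -1"
}}

```text
time: 36.78
tool_pos: [575.9, -39.7, 234.0]
tcp_rot: [-3.141, -0.001, 1.553]
contact_force: [-3.8, 1.8, 1.6]
grip_width: 11.4
```

```bash
python3 - <<'E'
from bark import *
s=capture("scene"); crop(s,170,60,330,210,4,"s19.png")
E
```

```text
(no output)
```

View pics/s19.png

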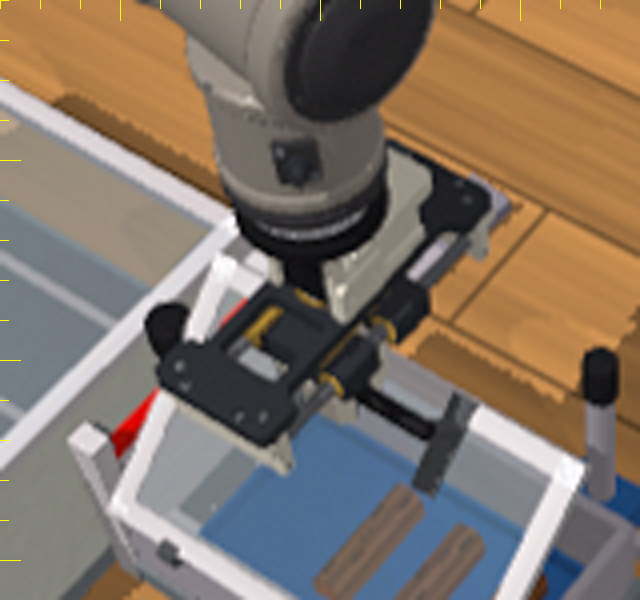

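{"api": "step_arm", "payload": {
  "increments": "0 0 0 0 -13 9 -1;0 0 0 0 -26 20 -1;0 0 0 0 -37 32 -1;0 0 0 0 -47 45 -1;0 0 0 0 -56 58 -1;0 0 0 0 -63 73 -1;0 0 0 0 -68 87 -1;0 0 0 0 -68.5 89 -1;0 0 0 0 -68.5 90 -1"
}}

```text
time: 37.95
tool_pos: [508.2, -38.4, 144.0]
tcp_rot: [-3.14, -0.001, 1.553]
contact_force: [-3.9, 5.8, 3.1]
grip_width: 10.9
```

{"api": "step_arm", "payload": {
  "increments": "0 0 0 0 0 1.5 -1;0 0 0 0 0 3 -1;0 0 0 0 0 3 -1"
}}

```text
time: 38.33
tool_pos: [507.9, -38.4, 142.4]
tcp_rot: [-3.14, -0.001, 1.553]
contact_force: [-9.3, 5.2, 13.5]
grip_width: 11.1
```

{"api": "step_arm", "payload": {
  "increments": "0 0 0 0 0 1 -1;0 0 0 0 0 1 -1"
}}

```text
time: 38.58
tool_pos: [507.9, -38.4, 142.2]
tcp_rot: [-3.141, -0.001, 1.553]
contact_force: [-11.7, 5.2, 21.0]
grip_width: 10.9
```

{"api": "step_arm", "payload": {
  "increments": "0 0 0 0 0 -3 -1;0 0 0 0 0 -3 0.2;0 0 0 0 0 -3 0.2;0 0 0 0 0 -3 0.2;0 0 0 0 0 -3 0.2;0 0 0 0 0 -40 0.2;0 0 0 0 0 -90 0.2;0 0 0 -40 15 -120 0.2;0 0 0 -80 40 -120 0.2;0 0 0 -110 65 -120 0.2;0 0 0 -145 65 -120 0.2;0 0 0 -145 65 -120 0.2;0 0 0 -145 65 -120 0.2"
}}

```text
time: 40.2
tool_pos: [570.5, -184.7, 259.5]
tcp_rot: [-3.141, -0.001, 1.553]
contact_force: [0.0, 0.4, 0.3]
grip_width: 54.9
```

```bash
python3 - <<'E'
from bark import *
s,t=[capture(n) for n in("scene","top")]
go(569.5,-183,165,1.553)
f=[0,0]
crop(s,170,60,350,210,4,"s20.png");crop(t,300,90,460,240,5,"t20.png")
E
```

```text
turn [ 0.    -0.     0.001] shift [ 1.  -1.2 94.9] now [ 570.7 -184.1  259.9] yaw 1.554 F [ 0.1 -0.1 -0.4] t 40.3
```

View pics/s20.png

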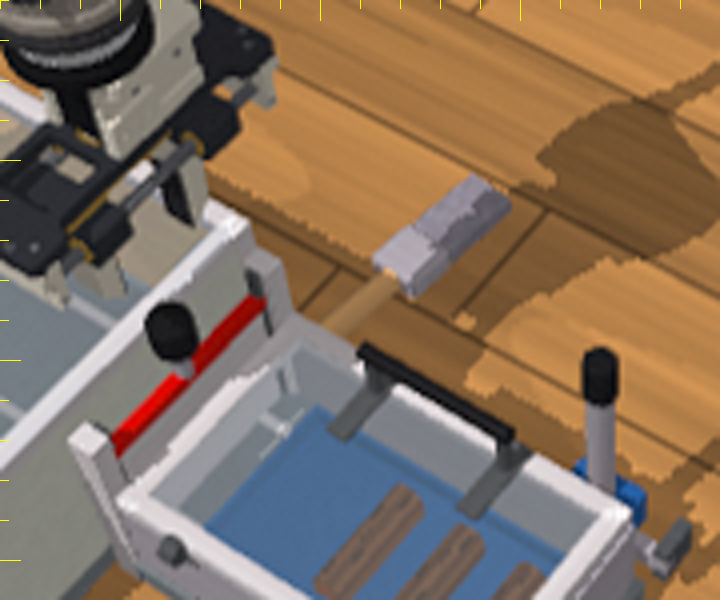

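View pics/t20.png

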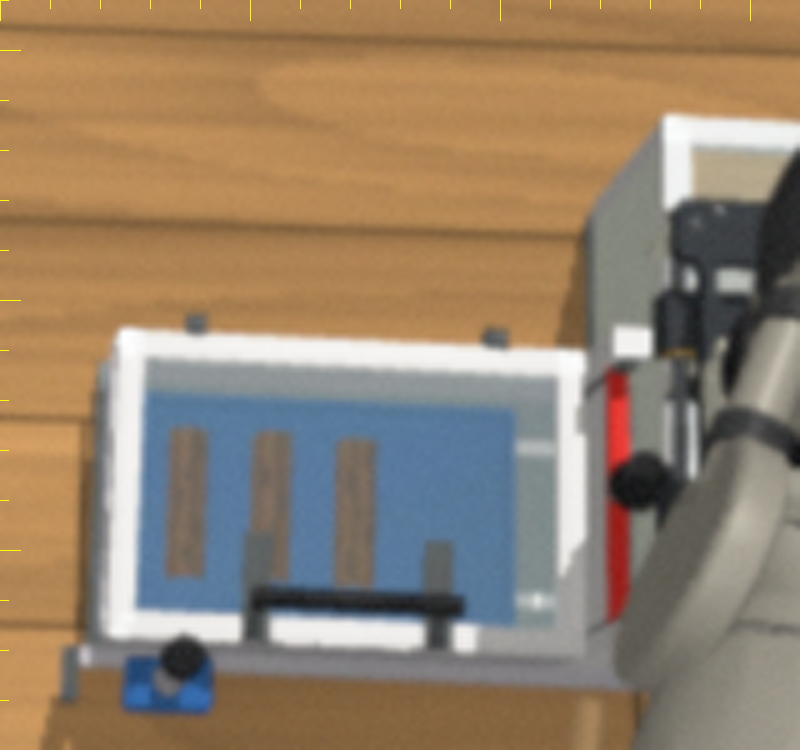

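The lid is shut, with its frame at the same pixels as at the start, and the bark is visible inside. Next I'll grip the knob.

```bash
python3 - <<'E'
from bark import *
s,t=[capture(n) for n in("scene","top")]
print(onz(t,(427.8,186),178),tri(t,(427.8,186),s,(170+171/4,60+318/4)))
print(get_obs()['tool_pos'])
E
```

```text
[ 568.80008888 -180.60036266  178.        ] (array([ 569.98547606, -182.61024132,  175.14025578]), 1.762566672564109)
[ 570.72896589 -184.0980692   259.95208092]
```

{"api": "step_arm", "payload": {
  "increments": "0 0 0 1.5 -1 45 0.2;0 0 0 1.5 -1 75 0.2;0 0 0 1.5 -1 90 0.2;0 0 0 1.5 -1 93 0.2;0 0 0 1.5 -1 93 0.2;0 0 0 1.5 -1 93 -1;0 0 0 1.5 -1 93 -1;0 0 0 1.5 -1 93 -1;0 0 0 1.5 -1 93 -1;0 0 0 1.5 -1 93 -1"
}}

```text
time: 41.65
tool_pos: [571.7, -183.7, 167.3]
tcp_rot: [3.136, 0.001, 1.553]
contact_force: [8.0, 0.4, -2.6]
grip_width: 29.5
```

{"api": "step_arm", "payload": {
  "increments": "0 0 0 0 2 -5 -1;0 0 0 0 2 -13 -1;0 0 0 0 2 -22 -1;0 0 0 0 2 -32 -1;0 0 0 0 2 -42 -1;0 0 0 0 2 -52 -1;0 0 0 0 2 -62 -1;0 0 0 0 2 -70 -1;0 0 0 0 2 -76 -1;0 0 0 0 2 -76 -1"
}}

```text
time: 42.9
tool_pos: [571.8, -183.7, 242.6]
tcp_rot: [-3.142, -0.0, 1.553]
contact_force: [5.3, -1.9, -9.9]
grip_width: 29.6
```

{"api": "step_arm", "payload": {
  "increments": "0 0 0 0 0 -2 -1;0 0 0 0 0 -2 -1;0 0 0 0 0 -2 -1"
}}

```text
time: 43.28
tool_pos: [571.8, -183.6, 242.6]
tcp_rot: [-3.14, -0.001, 1.552]
contact_force: [8.7, -3.0, -19.2]
grip_width: 29.4
```

```bash
python3 - <<'E'
from bark import *
s=capture("scene"); crop(s,140,40,340,190,4,"s21.png"); print(get_obs()['grip_width'])
E
```

```text
29.531496968851894
```

View pics/s21.png

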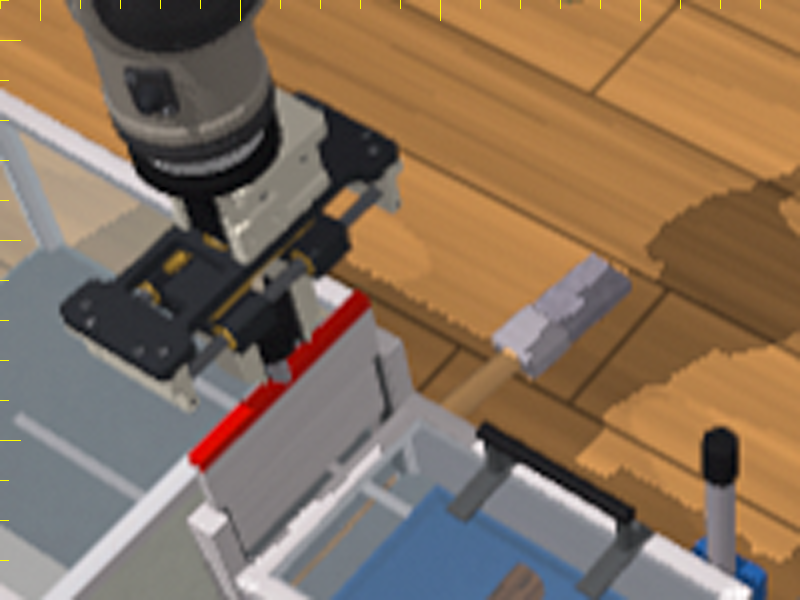

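The gate is at its upper stop: 75 mm of travel and 19 N. I'll release it and go to the post.

{"api": "step_arm", "payload": {
  "increments": "0 0 0 0 0 1 -1;0 0 0 0 0 2 0.2;0 0 0 0 0 2 0.2;0 0 0 0 0 2 0.2;0 0 0 0 0 2 0.2;0 0 0 0 0 -30 0.2;0 0 0 0 0 -70 0.2;0 0 0 0 -40 -75 0.2"
}}

```text
time: 44.32
tool_pos: [533.6, -183.5, 322.5]
tcp_rot: [3.136, 0.003, 1.554]
contact_force: [-0.9, -0.2, -1.0]
grip_width: 55.1
```

```bash
python3 - <<'E'
from bark import *
s,t=[capture(n) for n in("scene","top")]
crop(s,140,40,340,190,4,"s22.png");crop(t,310,190,370,250,8,"t22.png")
p=onz(t,(337,221.4),205); print(p); go(p[0],p[1],196,-0.0175)
E
```

```text
[468.81034782  55.30099416 205.        ]
turn [1.00e-03 0.00e+00 1.57e+00] shift [236.9 -65.3 125.2] now [ 529.6 -182.7  321.4] yaw 1.552 F [-0.6 -0.1 -0.1] t 44.42
```

View pics/s22.png

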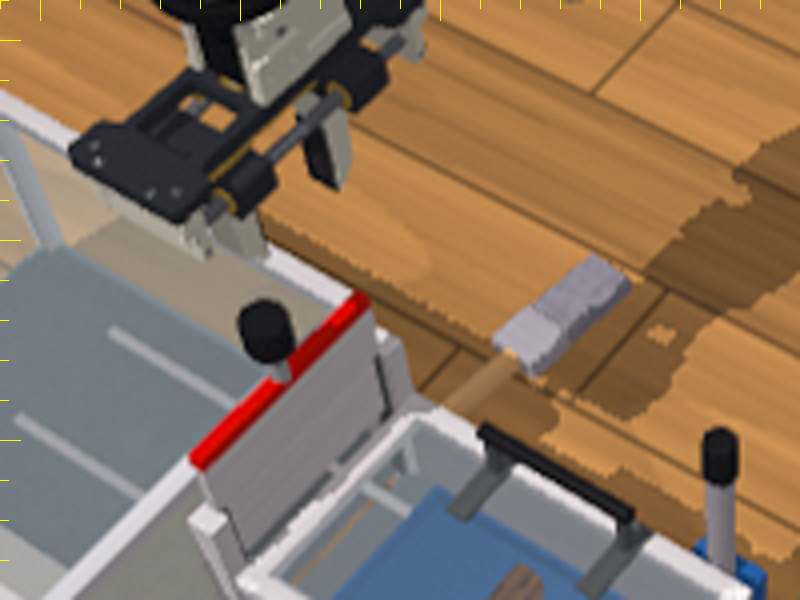

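View pics/t22.png

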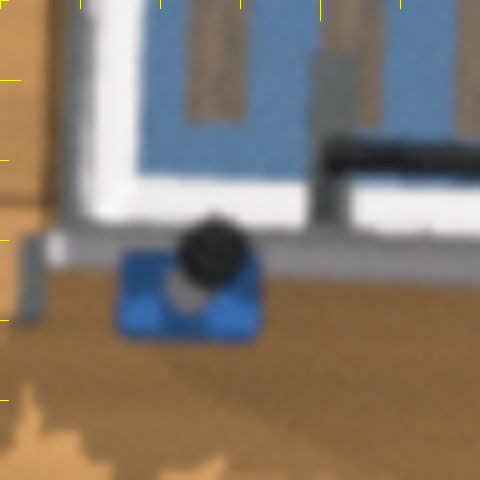

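{"api": "step_arm", "payload": {
  "increments": "0 0 0.18 30 -20 0 0.2;0 0 0.36 60 -40 0 0.2;0 0 0.54 90 -65 0 0.2;0 0 0.72 120 -65 0 0.2;0 0 0.9 150 -65 0 0.2;0 0 1.08 180 -65 0 0.2;0 0 1.26 210 -65 0 0.2;0 0 1.44 237 -65 20 0.2;0 0 1.57 237.5 -65 60 0.2;0 0 1.57 237.5 -65 90 0.2;0 0 1.57 237.5 -65 90 0.2;0 0 1.57 237.5 -65 90 0.2"
}}

```text
time: 45.92
tool_pos: [471.9, 55.7, 230.8]
tcp_rot: [-3.141, -0.002, -0.017]
contact_force: [-0.4, -0.1, 0.8]
grip_width: 54.8
```

```bash
python3 - <<'E'
from bark import *
go(469,55.5,196,-0.0175)
s,t=[capture(n) for n in("scene","top")]
crop(s,240,40,400,190,4,"s23.png")
E
```

```text
turn [-0.    -0.002  0.   ] shift [-2.9  0.3 34.8] now [471.9  55.7 230.8] yaw -0.017 F [-0.4 -0.1  0.8] t 45.92
```

View pics/s23.png

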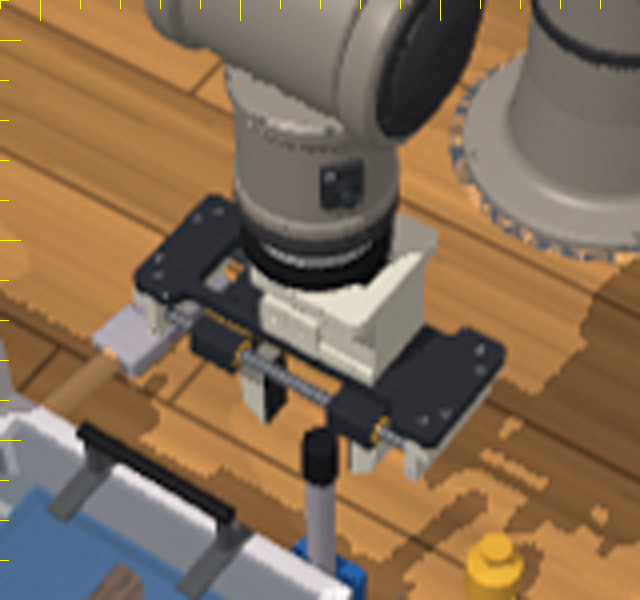

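{"api": "step_arm", "payload": {
  "increments": "0 0 0 -2.5 0 18 0.2;0 0 0 -2.5 0 32 0.2;0 0 0 -2.5 0 35 0.2;0 0 0 -2.5 0 35 0.2;0 0 0 -2.5 0 35 -1;0 0 0 -2.5 0 35 -1;0 0 0 -2.5 0 35 -1;0 0 0 -2.5 0 35 -1;0 0 0 -2.5 0 35 -1"
}}

```text
time: 47.15
tool_pos: [468.6, 55.9, 194.9]
tcp_rot: [-3.141, -0.0, -0.017]
contact_force: [-0.5, 1.0, 0.6]
grip_width: 21.1
```

{"api": "step_arm", "payload": {
  "increments": "0 0 0 0 6 0 -1;0 0 0 0 18 0 -1;0 0 0 0 34 0 -1;0 0 0 0 50 0 -1;0 0 0 0 66 0 -1;0 0 0 0 82 0 -1;0 0 0 0 98 0 -1;0 0 0 0 114 0 -1;0 0 0 0 130 0 -1;0 0 0 0 146 0 -1;0 0 0 0 162 0 -1;0 0 0 0 178 0 -1;0 0 0 0 194 0 -1;0 0 0 0 210 0 -1;0 0 0 0 226 0 -1;0 0 0 0 240 0 -1;0 0 0 0 252 0 -1;0 0 0 0 262 0 -1;0 0 0 0 268 0 -1;0 0 0 0 268 0 -1"
}}

```text
time: 49.65
tool_pos: [463.2, -214.2, 194.8]
tcp_rot: [3.14, 0.001, -0.018]
contact_force: [-3.3, -2.5, 4.0]
grip_width: 21.4
```

{"api": "step_arm", "payload": {
  "increments": "0 0 0 0 3 0 -1;0 0 0 0 6 0 -1;0 0 0 0 9 0 -1;0 0 0 0 9 0 -1"
}}

```text
time: 50.15
tool_pos: [463.0, -220.5, 194.8]
tcp_rot: [-3.139, 0.001, -0.017]
contact_force: [-2.8, 6.7, 7.0]
grip_width: 21.2
```

{"api": "step_arm", "payload": {
  "increments": "0 0 0 0 3 0 -1;0 0 0 0 3 0 -1;0 0 0 0 4 0 -1;0 0 0 0 4 0 -1"
}}

```text
time: 50.65
tool_pos: [463.0, -220.6, 194.8]
tcp_rot: [-3.132, 0.002, -0.016]
contact_force: [-1.5, 23.1, 12.9]
grip_width: 21.1
```

```bash
python3 - <<'E'
from bark import *
s,t=[capture(n) for n in("scene","top")]
crop(s,50,40,250,190,4,"s24.png");crop(t,400,90,560,240,5,"t24.png")
E
```

```text
(no output)
```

View pics/t24.png

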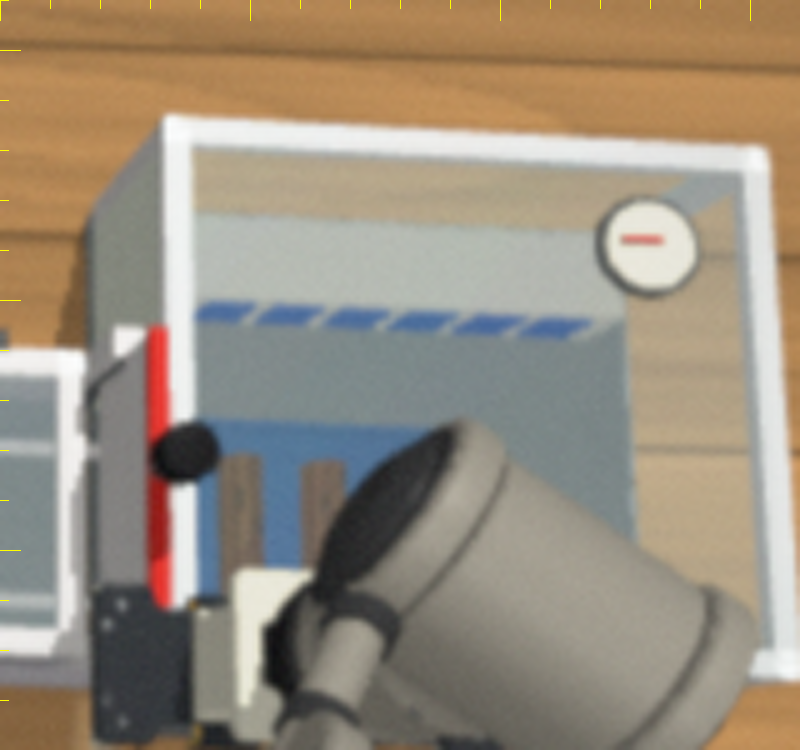

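View pics/s24.png

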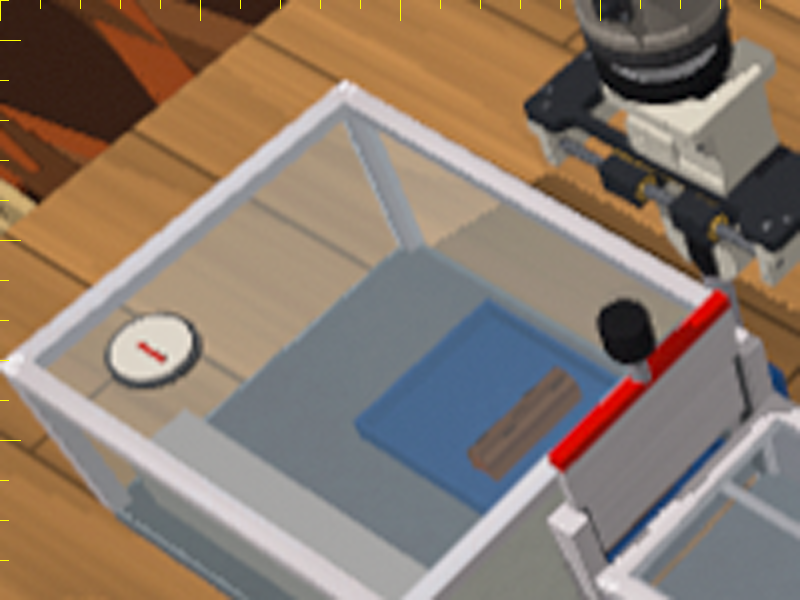

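The tray is felt at its stop: 23 N, with the post at y −220.6 as predicted. I'll release it and go to the knob.

{"api": "step_arm", "payload": {
  "increments": "0 0 0 0 -4 0 -1;0 0 0 0 -7 0 -0.1;0 0 0 0 -7 0 -0.1;0 0 0 0 -7 0 -0.1;0 0 0 0 -7 0 -0.1;0 0 0 0 -7 -40 -0.1;0 0 0 0 -7 -90 -0.1;0 0 0 0 -7 -110 -0.6;0 0 0 0 -7 -110 -1;0 0 0 0 -7 -110 -1"
}}

```text
time: 52.0
tool_pos: [463.3, -218.0, 303.4]
tcp_rot: [-3.14, 0.002, -0.017]
contact_force: [-0.3, -0.8, -0.5]
grip_width: 15.8
```

```bash
python3 - <<'E'
from bark import *
go(570.5,-183.5,285,-0.0175); print(get_obs()['grip_width'])
E
```

```text
turn [-0.001  0.002  0.   ] shift [106.6 -36.3  18.2] now [ 463.3 -218.   303.4] yaw -0.017 F [-0.3 -0.8 -0.5] t 52.0
15.756735865461502
```

{"api": "step_arm", "payload": {
  "increments": "0 0 0 40 -14 0 -1;0 0 0 80 -27 0 -1;0 0 0 106.5 -36.5 0 -1;0 0 0 106.5 -36.5 0 -1;0 0 0 106.5 -36.5 20 -1;0 0 0 106.5 -36.5 26 -1;0 0 0 106.5 -36.5 32 -1;0 0 0 106.5 -36.5 40 -1;0 0 0 106.5 -36.5 48 -1;0 0 0 106.5 -36.5 56 -1;0 0 0 106.5 -36.5 64 -1;0 0 0 106.5 -36.5 72 -1;0 0 0 106.5 -36.5 80 -1;0 0 0 106.5 -36.5 88 -1;0 0 0 106.5 -36.5 95 -1;0 0 0 106.5 -36.5 100 -1;0 0 0 106.5 -36.5 103 -1;0 0 0 106.5 -36.5 105 -1;0 0 0 106.5 -36.5 105 -1"
}}

```text
time: 54.38
tool_pos: [571.0, -183.4, 200.3]
tcp_rot: [3.142, -0.001, -0.017]
contact_force: [-0.7, -0.2, 5.1]
grip_width: 0.6
```

{"api": "step_arm", "payload": {
  "increments": "0 0 0 0 0 1 -1;0 0 0 0 0 1.5 -1;0 0 0 0 0 1.5 -1"
}}

```text
time: 54.75
tool_pos: [571.1, -183.4, 200.2]
tcp_rot: [3.141, -0.002, -0.017]
contact_force: [-3.7, -0.7, 11.7]
grip_width: 0.6
```

The gate is seated again: 11.7 N at 200.2 mm, the same as the first time. I'll retreat clear and check.

{"api": "step_arm", "payload": {
  "increments": "0 0 0 0 0 -10 -1;0 0 0 0 0 -60 -1;0 0 0 0 0 -120 -1;0 0 0 -50 -60 -140 -1;0 0 0 -100 -120 -140 -1;0 0 0 -120 -180 -140 -1;0 0 0 -120 -240 -140 -1;0 0 0 -120 -300 -140 -1;0 0 0 -120 -350 -140 -1;0 0 0 -120 -400 -140 -1;0 0 0 -120 -450 -140 -1;0 0 0 -120 -450 -140 -1;0 0 0 -120 -450 -140 -1"
}}

```text
time: 56.38
tool_pos: [458.4, 268.3, 338.0]
tcp_rot: [3.141, 0.001, -0.017]
contact_force: [0.4, -1.1, -1.1]
grip_width: 0.2
```

```bash
python3 - <<'E'
from bark import *
s,t=[capture(n) for n in("scene","top")]
crop(s,50,50,350,270,2,"s25.png");crop(t,300,90,570,240,2,"t25.png");crop(s,100,80,300,200,4,"s26.png");crop(t,400,90,560,240,5,"t26.png")
o=get_obs();print(o['tool_pos'],o['contact_force'],o['time'])
print(tri(t,(427.8,186),s,(212.8,139.5)))
E
```

```text
[458.75403478 267.47134194 338.30978274] [-0.27619504 -0.80990513  0.35791512] 56.475
(array([ 569.95099218, -182.54859488,  175.17287544]), 1.6837454397159142)
```

View pics/s26.png

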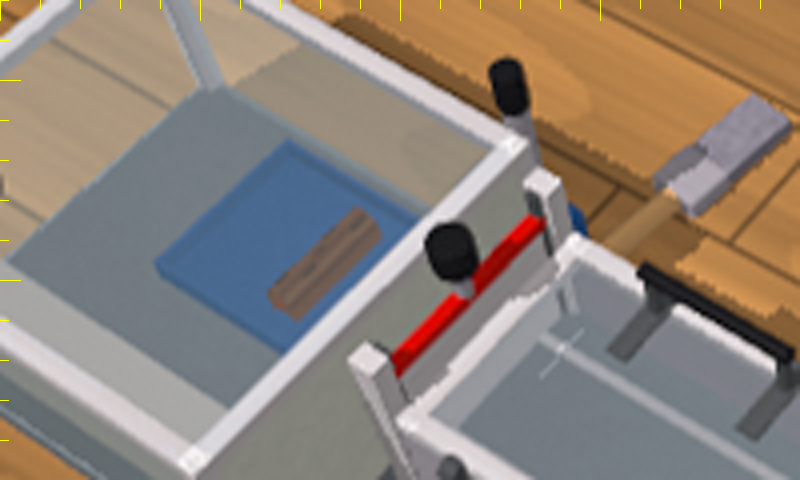

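View pics/t26.png

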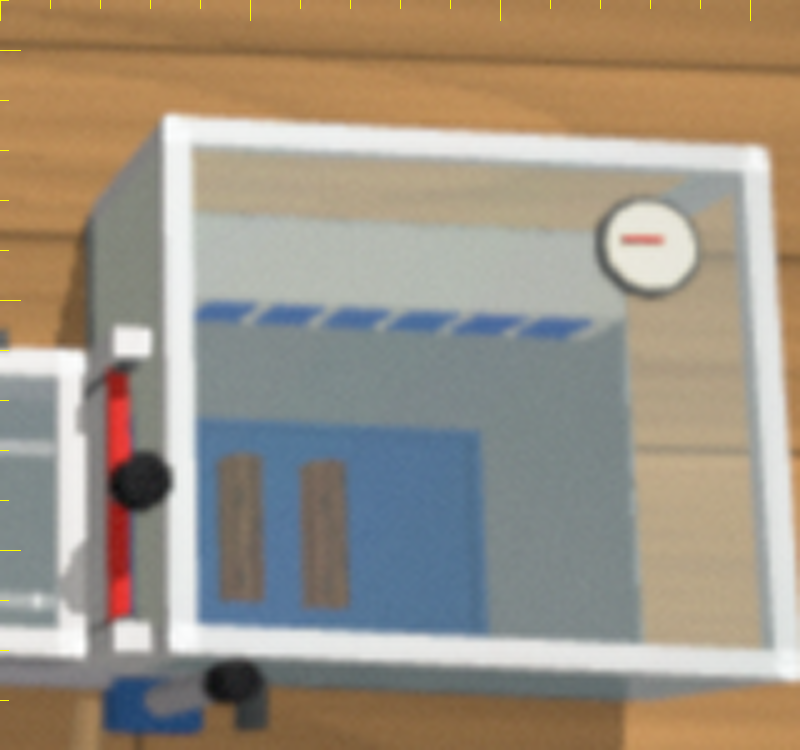

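View pics/s25.png

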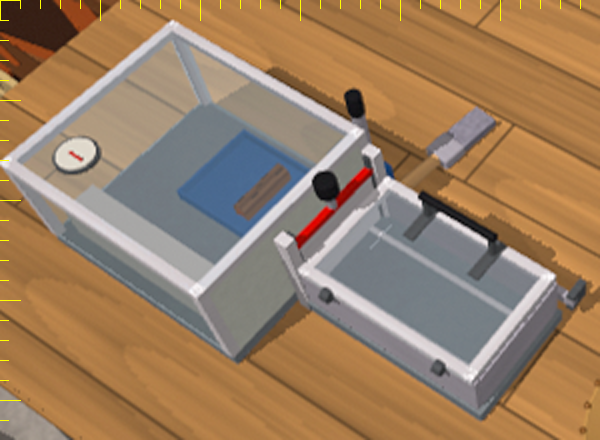

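```bash
python3 - <<'E'
from bark import *
t=capture("top"); p=onz(t,(446.6,225.8),205); print(p, al(-105,-195))
close_job()
E
```

```text
[ 464.26724313 -216.9296262   205.        ] [ 464.10375189 -220.13273517]
the job is handed in; nothing more can be done
```

The job is handed in after about 57 s on the robot's clock. By my last checks, all three pieces of bark are in the cabinet with the gate and lid shut. No verdict is reported.

**What I did, in order**
1. I pushed the gate knob down until it seated, at about 10 N.
2. I swung the lid up to about 1.5 rad and laid the three bark pieces in the tray.
3. I closed the lid against its stop and pulled the gate up to its stop: 75 mm of travel and 19 N.
4. I slid the post until I felt the cabinet stop, at 23 N.
5. I pushed the gate back down, at about 12 N, to the same height as the first time (tip at 178.2 mm), and moved the arm well clear.

**Last checks**
- **Gate and lid:** in the pictures the red edge is down and the knob is where it was when seated. The lid frame lies as it did at the start.
- **Tray position:** at the stop the tool read y −220.6 mm, against −220.1 expected. After release, a rough reading from the picture gave −217, about 3 mm short. That is within the 8 mm allowed, but the two measurements do not quite agree.
- **Bark:** two pieces are visible in the tray inside the cabinet. The third is hidden behind the cabinet's front wall, so I could not see it directly. I did see it lying in the tray after placing and under the shut lid, and the airlock chamber is empty.
- **Bystanders:** I never touched the jar, brush or weight. I did not measure them again at the end.

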